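# Take the pot of grinding balls off the hot plate and stir them

## Task

The ceramic grinding balls have dried on the hot plate: first turn the hot plate's knob back to off, as far as it goes, then lift the steel pot off by its black handle - its metal is hot, so touch nothing else of it and keep it level - and set it down gently with its whole base on the round cork mat. Then take the stirring rod from its stand by the rubber grip, stir the balls round the pot with it a few times in wide circles, right down at the floor, and leave the rod leaning in the pot. Keep all the balls in the pot and do not disturb the bottle or the two specimen cups.

Things in the scene. Friction and masses are not known exactly. Their poses are not given: they have to be found in the camera images.
- hotplate: white laboratory hot plate, 270 x 176 mm, 70 mm high, fixed to the bench. Origin on the bench under the centre of the dark heating plate (156 x 160 mm, top 70 mm above the bench); its own x points away from the control deck. The grey control deck (top 65 mm above the bench) is the 90 mm at the -x end, facing the robot. Stands in the left half of the bench
- knob (a joint): the hot plate's black rotary knob, vertical axis. Value in rad: 0 = off = fully anticlockwise seen from above, against a stop; grows clockwise (seen from above) with heat; starts at 0.8 to 1.35. Turns against light friction and stays where it is left
- knob_grip (a point): point on the knob's axis, 32 mm above the deck and 6 mm below the knob's top. The knob is a disc of 44 mm diameter, 8 mm thick, with an upright bar grip across it: 42 mm long, 14 mm wide, 32 mm high (6 to 38 mm over the disc's underside). The bar lies along the point's own x axis, which turns with the knob; at 0 it lies along the hot plate's x
- pot_shell: the metal part of the pot: round stainless pot, outer diameter 104 mm, 62 mm high, wall 3 mm, floor 4 mm thick, with six balls inside; about 0.22 kg (with handle and balls about 0.36 kg). Origin at the centre of its underside, z up, x towards the handle. It starts on the heating plate; its own x points about to the robot's right (between straight right and front right)
- pot_handle (a point): centre of the pot's black, flat-sided heat-proof handle, 90 mm from the pot's axis along the pot's x and 45 mm above its underside. The black grip is 52 mm long along x (66 to 118 mm from the axis), 16 mm thick in y, 26 mm high (32 to 58 mm above the pot's underside), level, open on all sides. The pot's weight hangs to one side of the handle, so it wants a firm grip
- pot_floor (a point): centre of the pot's inner floor, 4 mm above its underside; axes as the pot's. Inner radius 49 mm at the rim and about 47 mm at the floor; the rim is 58 mm above this point
- cork_mat: round brown cork mat, diameter 150 mm, 8 mm thick, fixed to the bench; origin at the centre of its underside. Lies right of the hot plate, it and the rod stand may have changed places; a laptop stands open behind them and a microscope behind to the far right
- rod_stand: stand for the rod, fixed: dark round base of 76 mm diameter, 12 mm high, with an upright steel tube, 24 mm outside, 13 mm inside, top 72 mm above the bench; origin at the centre of its underside. The rod stands loosely in the tube on the base (foot 12 mm, top 177 mm above the bench); when the mat is the farther of the two from the hot plate, the rod stands in the way between them
- rod: steel stirring rod, 165 mm long, diameter 10 mm, its top 57 mm sheathed in a black rubber grip of 16 mm diameter; 0.07 kg. Origin at the centre of its lower end, z along it to the grip; upright in the stand, may lean up to 0.06 rad
- rod_grip (a point): centre line of the rubber grip, 137 mm above the rod's lower end (28 mm below its top)
- rod_tip (a point): centre of the rod's lower end
- ball0: white ceramic grinding ball, diameter 16 mm, 13 g, lying loose in the pot; origin at its centre
- ball1: white ceramic grinding ball, diameter 16 mm, 13 g, lying loose in the pot; origin at its centre
- ball2: white ceramic grinding ball, diameter 16 mm, 13 g, lying loose in the pot; origin at its centre
- ball3: white ceramic grinding ball, diameter 16 mm, 13 g, lying loose in the pot; origin at its centre
- ball4: white ceramic grinding ball, diameter 16 mm, 13 g, lying loose in the pot; origin at its centre
- ball5: white ceramic grinding ball, diameter 16 mm, 13 g, lying loose in the pot; origin at its centre
- cup_orange: bystander: specimen cup with orange lid, diameter 60 mm, 70 mm high, left of the hot plate; origin under it
- cup_blue: bystander: specimen cup with blue lid, diameter 60 mm, 70 mm high, behind the mat and the stand; origin under it
- bottle_brown: bystander: small bottle with black cap and a brown band, diameter 33 mm, 74 mm high, behind the mat and the stand, in front of the laptop; origin under it

How it is judged (in metres and radians):
On the way, in this order (a step that is already met when the one before it is completed fails the run):
1. the knob is turned back to off (within 0.15 rad of its stop) while the pot still stands on the hot plate (value of joint knob below 0.15 rad and contact force between pot_shell and hotplate above 0.5 N), for 0.1 s.
2. the pot stands upright with its whole base on the cork mat, let go (horizontal distance between pot_shell and cork_mat below 0.027 m and contact force between pot_shell and cork_mat above 1 N and angle between pot_shell's own z axis and vertical below 0.06 rad and contact force between the fingers and anything else below 0.2 N), for 0.2 s.
3. the held rod, its tip down among the balls (within 15 mm of the floor), is on the handle's side of the pot (at least 12 mm from the middle) (x of rod_tip in the frame of pot_floor above 0.012 m and z of rod_tip in the frame of pot_floor below 0.015 m and distance between rod_tip and pot_floor below 0.05 m and contact force between the fingers and rod above 0.5 N).
4. it sweeps to the side away from the handle (x of rod_tip in the frame of pot_floor below -0.012 m and z of rod_tip in the frame of pot_floor below 0.015 m and distance between rod_tip and pot_floor below 0.05 m and contact force between the fingers and rod above 0.5 N).
5. back to the handle's side (all of step 3).
6. and again to the side away from it (all of step 4).
At the end, for the whole second after the job is handed in: knob within 0.15 rad of off; pot upright on the cork mat with its whole base on it (centres within 27 mm, tilt under 0.06 rad); the rod left at rest with its lower end inside the pot (within 65 mm of the floor's centre); all six balls in the pot (horizontal distance between pot_shell and cork_mat below 0.027 m and contact force between pot_shell and cork_mat above 1 N and angle between pot_shell's own z axis and vertical below 0.06 rad and value of joint knob below 0.15 rad and distance between rod_tip and pot_floor below 0.065 m and linear speed of each of rod, pot_shell below 0.03 m/s and distance between each of ball0, ball1, ball2, ball3, ball4, ball5 and pot_floor below 0.058 m); the robot touches nothing.
It fails at once if the pot is tilted more than 0.35 rad (20 degrees) (angle between pot_shell's own z axis and vertical above 0.35 rad).
It fails at once if the fingers touch the pot's hot metal (more than 1 N) (contact force between the fingers and pot_shell above 1 N).
It fails at once if the pot is set down hard or pressed on the mat (more than 60 N) (contact force between pot_shell and cork_mat above 60 N).
It fails at once if a bystander (bottle or specimen cup) is moved more than 30 mm (distance of any of cup_orange, cup_blue, bottle_brown from where it was at the start of the episode above 0.03 m).
It also fails if it takes over 72 s, if anything falls off the work surface, if the arm or the gripper's body presses on something with over 40 N, if the wrist force passes 120 N, or if a joint passes its speed limit or range.

## Robot

A 6-joint arm with a two-finger parallel gripper is mounted at the origin on a cart in front of the work surface, level with it; the furniture and walls round the work are solid. World frame = base frame: x ahead of the robot, y to its left, z up, the work surface at z = 0. Lengths are in m, angles in degrees, forces in N, time in s.
With the tool pointing down it reaches from about 0.325 to 0.9 m from the base axis. Payload 6.1 kg.
Tool frame: the origin (TCP) lies at the very end of the fingers, on their centre line; the grasp point (between the pads) lies 19 mm behind it; z points along the fingers, y is the direction in which the jaws open and shut (so a half turn about z gives the same grasp; the last joint's range is limited). The gripper opens to 85 mm and grips with 20 to 120 N. Pads are 22 mm wide; open, the fingers measure 114 mm over their backs; the gripper's body (76 mm by 85 mm) begins 54 mm behind the grasp point. The pads swing forward as they close: fully open they stand 13 mm farther back than shut.
Start: joints at [-82.111, 12.628, 87.462, -0, 79.91, -7.225], TCP at [0.163, -0.603, 0.231] pointing down, gripper open.
Joint ranges: [-170.65, 170.65], [-52.31, 119.04], [5.05, 147.46], [-71.25, 251.25], [11.57, 151.72], [-153.62, 153.62]. Speed limits (degrees/s): [147.25, 147.25, 172.46, 180, 180, 180].

## Interface

Orientations are given as [roll, pitch, yaw] about the fixed x, y, z axes, in that order (R = Rz(yaw) Ry(pitch) Rx(roll)).
In Python, from bench import env, cams, job_done gives the robot as it stands.
- The arm moves only by the tool play_rows, never from a script. Its argument "rows" is a list of rows, each an object with "travel": the shift along the tool's x, y, z in mm, a list of three; "spin": the turn about the tool's z in rad. A call has 1 to 12 rows; each row is the pose to reach, as a shift and turn from the pose commanded when the call began, along the tool's axes at that moment; what a row does not reach only later rows make up. A row lasts 1/8 s, in which the tool goes at most 62.5 mm and 10.7 degrees, less where a joint would pass 70% of its speed; a pose out of reach is approached as far as the arm can. A call with a gripper value outside its range is refused whole. "hand" is the finger opening in mm, from 0 to 85.4, set as the call begins (left out, the last holds). The fingers move at their own pace and stop on an object; "newtons" is the grip in N (left out, the last holds). Time passes only in rows, so rows that repeat a pose let the fingers close. It gives the time, the measured TCP pose, the force and the opening at its end, in the units of the state.
- env.read_state(): the state, without advancing time (a new reading comes with each control period).
- cams.read_camera(name): name is "side" or "top" or "wrist"; returns a dict with "pixels" (420x560x3 uint8, red, green, blue), "K" (3x3 intrinsics, pixels), "R" (3x3) and "t" (3): a world point X has camera coordinates R X + t. Camera axes: x right, y down, z forward; pixel columns grow to the right and rows downward; lengths in m; the calibration is good to about 2 mm. A picture is of the moment at which its call begins. There is no depth.
- job_done(): hands the job in, once; it reports no verdict.
The state is a dict: "time_s": time; "joint_positions": joint angles; "dq": joint speeds; "tau": joint torques, N m; "tcp_pos": TCP position; "orientation": TCP orientation; "contact_force": force on the tool from outside, world axes, zero at the start; "torque": the same for the moment, N m; "grip_width": opening from 0.0 (shut) to 1.0 (fully open).
Only numpy, scipy, OpenCV 4.12 (cv2) and the standard library are available. Lean on these libraries where they do the work, as an engineer would, in place of code of your own. Each camera call takes 0.05 s, during which the arm holds its last target. There are 200 camera calls.

## Working session

There is one attempt and no reset: what is moved stays moved. The work goes in short steps, Python scripts to look and compute and a tool call to move; the robot and the scene stay as the last step left them, time stands still between calls to the robot, and variables do not carry over. Pictures are saved under pics/ and viewed, about 8 in all and at most 12, crops included, and the job is handed in when it is done.

Besides the shell and the picture viewer there is one more tool, called as name(argument=value, ...) on one line, values as JSON. play_rows: Moves the arm, as the interface text tells. Its arguments: {"type":"object","properties":{"rows":{"type":"array","items":{"type":"object","properties":{"travel":{"type":"array","items":{"type":"number"}},"spin":{"type":"number"}}}},"hand":{"type":"number"},"newtons":{"type":"number"}},"required":["rows"]}

```bash
ls; mkdir -p pics; cat > h.py <<'E'
import numpy as np, cv2
from bench import env, cams, job_done
from scipy.spatial.transform import Rotation as Ro
def proj(c,X):
    p=c['K']@(c['R']@np.array(X,float)+c['t']); return p[:2]/p[2]
def ray(c,uv):
    d=c['R'].T@np.linalg.inv(c['K'])@np.array([uv[0],uv[1],1.]); o=-c['R'].T@c['t']; return o,d/np.linalg.norm(d)
def plane(c,uv,z):
    o,d=ray(c,uv); return o+d*(z-o[2])/d[2]
def tri(*cu):
    A=np.zeros((3,3));b=np.zeros(3); R=[]
    for c,uv in cu:
        o,d=ray(c,uv); P=np.eye(3)-np.outer(d,d); A+=P;b+=P@o; R.append((o,P))
    X=np.linalg.solve(A,b); return X,[round(1000*float(np.linalg.norm(P@(X-o))),1) for o,P in R]
def save(n,im): cv2.imwrite(f'pics/{n}.png',np.ascontiguousarray(im[...,::-1]))
E
python3 - <<'E'
from h import *
s=env.read_state(); print({k:np.round(v,3).tolist() for k,v in s.items()})
print(np.round(Ro.from_euler('xyz',s['orientation'],degrees=True).as_matrix(),3))
import pickle
C={}
for n in ['top','side','wrist']:
    c=C[n]=cams.read_camera(n); save(n+'0',c['pixels']); print(n,np.round(-c['R'].T@c['t'],3),np.round(c['R'],2).tolist(),c['K'][0,0])
pickle.dump(C,open('c0.pkl','wb'))
E
```

```text
pics
{'time_s': 0.0, 'joint_positions': [-82.111, 12.674, 87.525, 0.0, 79.912, -7.226], 'dq': [0.127, 0.098, -0.088, -0.064, 0.077, -0.001], 'tau': [-0.0, -49.69, -38.94, -0.0, 0.011, -0.0], 'tcp_pos': [0.163, -0.603, 0.23], 'orientation': [-179.89, -0.014, 15.116], 'contact_force': [-0.201, 0.584, 0.12], 'torque': [-0.031, 0.033, -0.033], 'grip_width': 1.0}
[[ 0.965  0.261 -0.   ]
 [ 0.261 -0.965  0.002]
 [ 0.    -0.002 -1.   ]]
top [0.338 0.086 1.152] [[-0.03, -1.0, 0.0], [-0.99, 0.03, -0.15], [0.15, -0.0, -0.99]] 406.32468103005846
side [ 0.441 -0.925  0.84 ] [[1.0, -0.05, 0.01], [-0.02, -0.57, -0.82], [0.04, 0.82, -0.57]] 456.05035065923346
wrist [ 0.229 -0.585  0.373] [[0.26, -0.97, -0.0], [-0.93, -0.25, 0.27], [-0.26, -0.07, -0.96]] 311.9063654314167
```

View pics/top0.png

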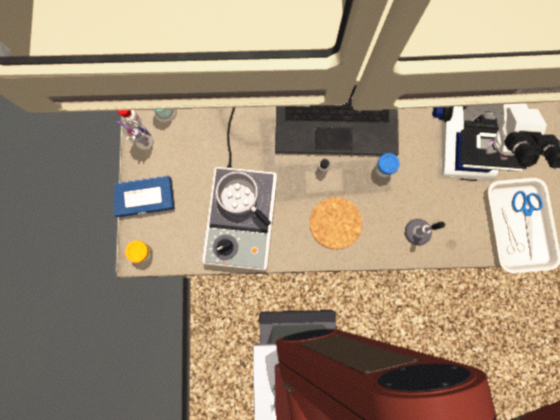

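View pics/side0.png

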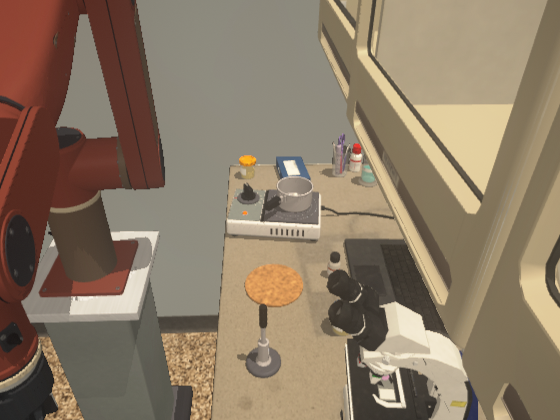

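The top view shows the knob at (225,247), pot (238,194), handle (260,215), mat (336,222) and rod stand (419,232). The mat is next to the hot plate, with the rod on the far side. The side view agrees, with the knob at (248,192), mat (273,285) and rod at (263,335).

```bash
python3 - <<'E'
from h import *
import pickle
C=pickle.load(open('c0.pkl','rb')); T,S=C['top'],C['side']
for n,z in [('mat',.008),('mat2',0)]: print(n,plane(T,(336,222),z).round(3),plane(S,(273.5,285),z).round(3))
for n,a,b in [('knob',(225,246),(248,190)),('pot',(238,193),(294,190)),('handle',(261,216),(272,203)),('mat',(336,222),(273.5,285))]: print(n,[x if isinstance(x,list) else x.round(3) for x in tri((T,a),(S,b))])
for n,c in (('top',T),('side',S)):
    hsv=cv2.cvtColor(c['pixels'],cv2.COLOR_RGB2HSV)
    m=cv2.inRange(hsv,(8,130,90),(20,255,255)); 
    cs=max(cv2.findContours(m,0,1)[0],key=cv2.contourArea); e=cv2.fitEllipse(cs); print(n,e,plane(c,e[0],.008).round(4))
T_,S_=T['pixels'],S['pixels']
a=cv2.resize(T_[160:275,195:280],None,fx=4.6,fy=4.6,interpolation=2)
b=cv2.resize(T_[205:260,390:460],None,fx=5.5,fy=5.5,interpolation=2)
d=cv2.resize(S_[290:385,235:295],None,fx=3,fy=3,interpolation=2)
im=np.zeros((600,800,3),np.uint8); im[:a.shape[0],:a.shape[1]]=a; im[:b.shape[0],400:400+b.shape[1]]=b; im[310:310+d.shape[0],400:400+d.shape[1]]=d
save('crop0',im)
E
```

```text
mat [ 0.48  -0.084  0.008] [ 0.481 -0.088  0.008]
mat2 [ 0.481 -0.085  0.   ] [ 0.482 -0.08   0.   ]
knob [array([0.416, 0.22 , 0.098]), [1.6, 1.6]]
pot [array([0.55 , 0.183, 0.12 ]), [1.3, 1.3]]
handle [array([0.486, 0.124, 0.116]), [1.2, 1.2]]
mat [array([ 0.481, -0.085,  0.004]), [0.4, 0.4]]
top ((335.4866638183594, 222.7989044189453), (50.35727310180664, 51.29828643798828), 123.02825927734375) [ 0.4778 -0.0825  0.008 ]
side ((273.55059814453125, 285.1029052734375), (41.4041862487793, 57.25641632080078), 91.1106185913086) [ 0.4813 -0.0884  0.008 ]
```

View pics/crop0.png

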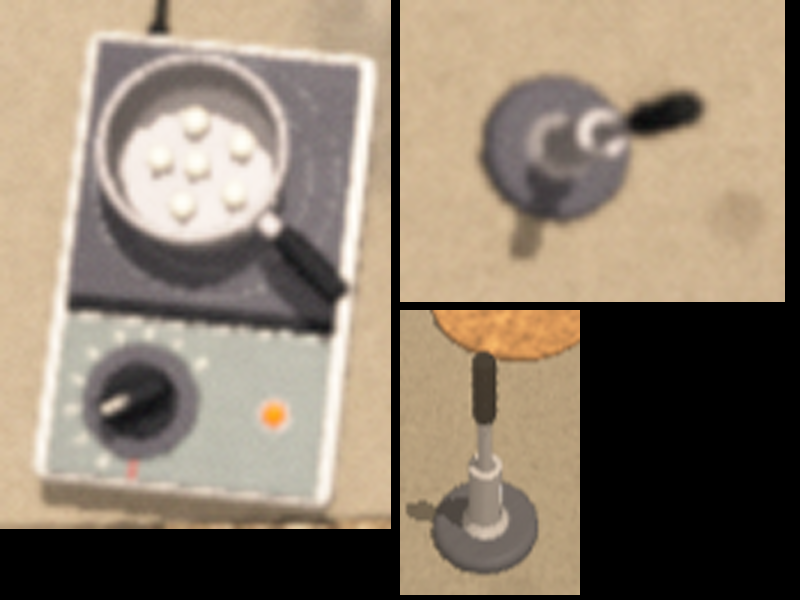

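play_rows(rows=[{"travel":[334,-327,-90],"spin":-0.75},{"travel":[334,-327,-90],"spin":-0.75},{"travel":[334,-327,-90],"spin":-0.75},{"travel":[334,-327,-90],"spin":-0.75},{"travel":[334,-327,-90],"spin":-0.75},{"travel":[334,-327,-90],"spin":-0.75},{"travel":[334,-327,-90],"spin":-0.75},{"travel":[334,-327,-90],"spin":-0.75},{"travel":[334,-327,-90],"spin":-0.75},{"travel":[334,-327,-90],"spin":-0.75}])

```text
time_s: 1.4
tcp_pos: [0.3998, -0.2008, 0.3209]
orientation: [-180.0, 0.0, 58.1]
contact_force: [0.6, -0.4, -0.0]
grip_width: 1.001
```

```bash
cat >> h.py <<'E'
def go(X,yaw=None):
    "tool-frame travel (mm) and spin (rad) from the present pose to TCP X, yaw (deg)"
    s=env.read_state(); R=Ro.from_euler('xyz',s['orientation'],degrees=True).as_matrix()
    y=s['orientation'][2]; sp=0 if yaw is None else -np.radians((yaw-y+180)%360-180)
    t=R.T@(np.array(X)-s['tcp_pos'])*1000; print('travel',t.round(1),'spin',round(float(sp),3),'rows',round(float(max(np.linalg.norm(t)/62.5,abs(sp)/.1867)),1))
def st():
    s=env.read_state(); print({k:np.round(s[k],4).tolist() for k in('time_s','tcp_pos','orientation','contact_force','torque','grip_width','joint_positions')})
E
python3 - <<'E'
from h import *
import pickle
C=pickle.load(open('c0.pkl','rb')); T,S=C['top'],C['side']
st(); go([.43,.2,.3],102)
c=lambda x,y:(x/4.6+195,y/4.6+160)
for n,p,z in [('bl',c(38,475),.07),('tl',c(95,38),.07),('tr',c(372,62),.07),('br',c(328,500),.07)]: print(n,plane(T,p,z).round(3))
print('rodtop',tri((T,(442.7,224.6)),(S,(263,306))))
print('base',tri((T,((557-400)/5.5+390,147/5.5+205)),(S,((485-400)/3+235,(525-310)/3+290))))
E
```

```text
{'time_s': 1.4, 'tcp_pos': [0.3998, -0.2008, 0.3209], 'orientation': [-179.9674, 0.0282, 58.1134], 'contact_force': [0.6101, -0.3823, -0.0331], 'torque': [0.0075, -0.0373, 0.0173], 'grip_width': 1.0013, 'joint_positions': [-36.7608, -15.0523, 105.1942, -0.0309, 89.8881, -4.8742]}
travel [ 356.3 -186.1   20.9] spin -0.766 rows 6.4
bl [0.372 0.281 0.07 ]
tl [0.629 0.248 0.07 ]
tr [0.61  0.083 0.07 ]
br [0.353 0.115 0.07 ]
rodtop (array([ 0.4480279 , -0.31560932,  0.17853742]), [2.3, 2.3])
base (array([ 0.44805572, -0.31616792,  0.00726471]), [1.9, 1.9])
```

play_rows(rows=[{"travel":[356,-186,21],"spin":-0.766},{"travel":[356,-186,21],"spin":-0.766},{"travel":[356,-186,21],"spin":-0.766},{"travel":[356,-186,21],"spin":-0.766},{"travel":[356,-186,21],"spin":-0.766},{"travel":[356,-186,21],"spin":-0.766},{"travel":[356,-186,21],"spin":-0.766},{"travel":[356,-186,21],"spin":-0.766}])

```text
time_s: 2.4
tcp_pos: [0.4304, 0.2001, 0.2993]
orientation: [-179.9, 0.0, 102.0]
contact_force: [0.1, -0.3, 0.2]
grip_width: 1.0
```

```bash
python3 - <<'E'
from h import *
import pickle
st(); c=cams.read_camera('wrist'); pickle.dump(c,open('w1.pkl','wb')); save('w1',c['pixels'])
print(proj(c,[.416,.22,.098]),proj(c,[.486,.124,.115]),proj(c,[.55,.183,.132]))
E
```

```text
{'time_s': 2.4, 'tcp_pos': [0.4304, 0.2001, 0.2993], 'orientation': [-179.8879, 0.0165, 102.0475], 'contact_force': [0.1252, -0.2827, 0.1781], 'torque': [0.0134, 0.003, -0.0007], 'grip_width': 1.0, 'joint_positions': [15.4121, -10.5214, 103.6901, -0.0099, 86.9442, 3.3652]}
[274.9028429  167.13932513] [317.65306836 264.18914458] [391.7648203  232.55029268]
```

View pics/w1.png

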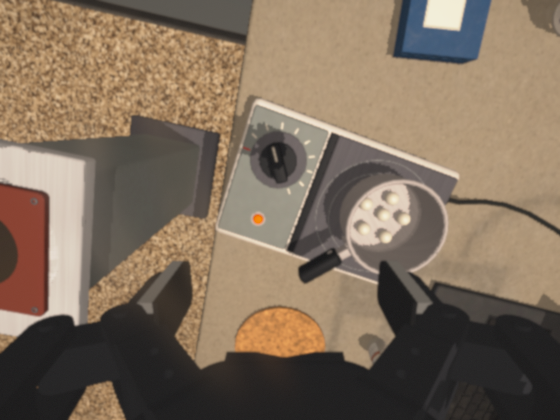

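The wrist view shows the knob at (277,161), its bar running from (272,142) to (283,182), the red off mark at (247,150), the handle from (302,270) to (342,258) and the pot rim centred near (397,228).

```bash
python3 - <<'E'
from h import *
import pickle
c=pickle.load(open('w1.pkl','rb')); p=c['pixels']
a=cv2.resize(p[125:200,235:320],None,fx=6,fy=6,interpolation=2); b=cv2.resize(p[240:290,285:360],None,fx=3.5,fy=3.5,interpolation=2)
im=np.zeros((600,800,3),np.uint8); im[:450,:510]=a; im[:175,515:515+b.shape[1]]=b
save('w1c',np.clip(im.astype(float)*1.8,0,255).astype(np.uint8))
g=p.max(2)
for n,(x0,y0,x1,y1),z in [('knob',(250,135,305,192),.103),('handle',(296,246,343,286),.128)]:
  for th in (35,50):
    m=(g[y0:y1,x0:x1]<th).astype(np.uint8); k=max(cv2.findContours(m,0,1)[0],key=cv2.contourArea); r=cv2.minAreaRect(k); bx=cv2.boxPoints(r)+[x0,y0]
    P=np.array([plane(c,q,z) for q in bx]); e=P[1]-P[0],P[2]-P[1]
    print(n,th,np.round(bx).tolist(),P.mean(0).round(4),[(round(float(np.linalg.norm(v)),4),round(float(np.degrees(np.arctan2(v[1],v[0]))),1)) for v in e])
E
```

```text
knob 35 [[262.0, 147.0], [280.0, 141.0], [289.0, 168.0], [271.0, 174.0]] [0.4148 0.2306 0.103 ] [(0.0199, 30.9), (0.0301, -58.5)]
knob 50 [[260.0, 143.0], [285.0, 141.0], [287.0, 178.0], [263.0, 180.0]] [0.4134 0.2269 0.103 ] [(0.0263, 16.0), (0.0394, -73.8)]
handle 35 [[298.0, 268.0], [333.0, 249.0], [336.0, 254.0], [301.0, 274.0]] [0.4812 0.133  0.128 ] [(0.044, 44.3), (0.007, -48.1)]
handle 50 [[296.0, 268.0], [333.0, 248.0], [341.0, 262.0], [304.0, 282.0]] [0.484  0.1288 0.128 ] [(0.046, 42.7), (0.0189, -49.5)]
```

View pics/w1c.png

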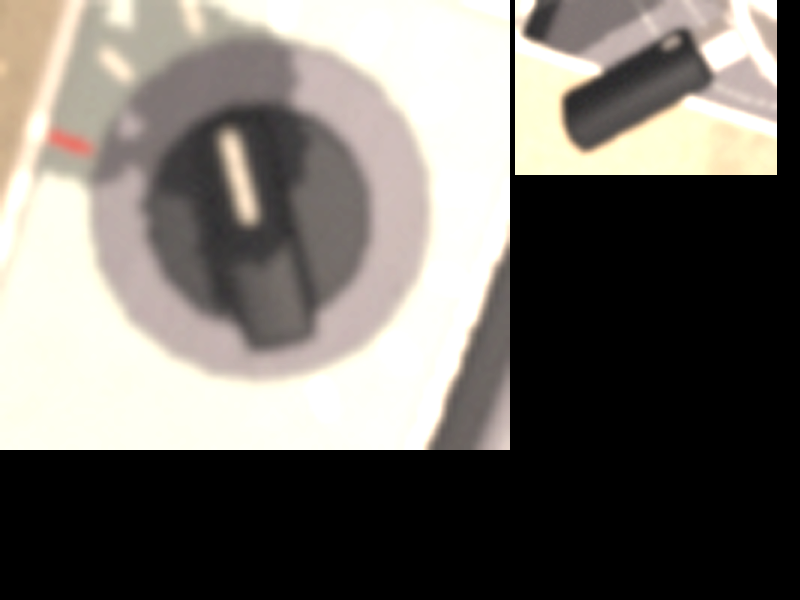

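The enlarged knob shows its disc centred at (258,210) in the crop, the white line from (230,130) to (248,222), and the red off mark at (72,142).

```bash
python3 - <<'E'
from h import *
import pickle
c=pickle.load(open('w1.pkl','rb')); T=pickle.load(open('c0.pkl','rb'))['top']
f=lambda x,y:(235+x/6-.4,125+y/6-.4)
ang=lambda v:round(float(np.degrees(np.arctan2(v[1],v[0]))),1)
k=plane(c,f(258,210),.073); b=plane(c,f(260,210),.066); r=plane(c,f(72,142),.065)
l0,l1=plane(c,f(230,130),.103),plane(c,f(248,222),.103)
print('disc',k,b,'off dir',ang(r-b),'line',ang(l0-l1),l0,l1, 'from axis',ang(l0-k))
t=lambda x,y:(195+x/4.6-.4,160+y/4.6-.4)
print('top: disc', plane(T,t(140,400),.066),'line end',plane(T,t(103,408),.103),plane(T,t(130,396),.103))
tri_h=tri((T,(195+(313)/4.6-.4,160+262/4.6-.4)),(c,((652-515)/3.5-15+300-.4,80/3.5+240-.4))); print('handle mid of top',tri_h)
# knob line outer end, two views
print('line end tri',tri((T,t(103,408)),(c,f(230,130))))
# pot rim
p=c['pixels']
E
```

```text
disc [0.41726065 0.22586474 0.073     ] [0.41765756 0.22515783 0.066     ] off dir 172.4 line 112.8 [0.40950982 0.24202306 0.103     ] [0.41590427 0.22677648 0.103     ] from axis 115.6
top: disc [0.41473184 0.22394411 0.066     ] line end [0.40820299 0.24000729 0.103     ] [0.41451417 0.22484791 0.103     ]
handle mid of top (array([0.491542  , 0.12142953, 0.10181607]), [3.8, 3.8])
line end tri (array([0.40907846, 0.24136742, 0.09312259]), [0.2, 0.2])
```

```bash
python3 - <<'E'
from h import *
go([.416,.225,.14],113.5); go([.416,.225,.08],113.5)
E
```

```text
travel [ 28.5  -8.6 159.5] spin -0.201 rows 2.6
travel [ 28.5  -8.5 219.5] spin -0.201 rows 3.5
```

play_rows(rows=[{"travel":[28,-8,60],"spin":-0.1},{"travel":[28,-8,110],"spin":-0.2},{"travel":[28.5,-8.5,150],"spin":-0.2},{"travel":[28.5,-8.5,170],"spin":-0.2},{"travel":[28.5,-8.5,190],"spin":-0.2},{"travel":[28.5,-8.5,205],"spin":-0.2},{"travel":[28.5,-8.5,219.5],"spin":-0.2},{"travel":[28.5,-8.5,219.5],"spin":-0.2}], hand=40)

```text
time_s: 3.45
tcp_pos: [0.4156, 0.2252, 0.0798]
orientation: [-179.9, -0.0, 113.4]
contact_force: [0.9, 0.1, 0.4]
grip_width: 0.468
```

play_rows(rows=[{"travel":[0,0,0],"spin":0},{"travel":[0,0,0],"spin":0},{"travel":[0,0,0],"spin":0},{"travel":[0,0,0],"spin":0},{"travel":[0,0,0],"spin":0},{"travel":[0,0,0],"spin":0}], hand=4, newtons=30)

```text
time_s: 4.2
tcp_pos: [0.4163, 0.2262, 0.0816]
orientation: [180.0, 0.0, 113.5]
contact_force: [-3.8, -0.8, 6.9]
grip_width: 0.159
```

play_rows(rows=[{"travel":[0,0,-2],"spin":-0.15},{"travel":[0,0,-2],"spin":-0.3},{"travel":[0,0,-2],"spin":-0.45},{"travel":[0,0,-2],"spin":-0.6},{"travel":[0,0,-2],"spin":-0.75},{"travel":[0,0,-2],"spin":-0.88},{"travel":[0,0,-2],"spin":-0.97},{"travel":[0,0,-2],"spin":-1.02},{"travel":[0,0,-2],"spin":-1.02}])

```text
time_s: 5.32
tcp_pos: [0.4155, 0.2251, 0.0818]
orientation: [-179.9, -0.1, 171.9]
contact_force: [0.8, -4.5, -7.6]
grip_width: 0.157
```

```bash
python3 -c "
from h import *
st()"
```

```text
{'time_s': 5.325, 'tcp_pos': [0.4155, 0.2251, 0.0818], 'orientation': [-179.8837, -0.0678, 171.8668], 'contact_force': [0.7833, -4.5408, -7.631], 'torque': [-0.7378, -0.1859, 0.0636], 'grip_width': 0.157, 'joint_positions': [18.9297, 1.3973, 117.0433, -0.0826, 61.6728, -62.8979]}
```

Torque about z is still low, so I'll push a little further until the stop is felt.

play_rows(rows=[{"travel":[0,0,0],"spin":-0.04},{"travel":[0,0,0],"spin":-0.08},{"travel":[0,0,0],"spin":-0.12},{"travel":[0,0,0],"spin":-0.12}])

```text
time_s: 5.82
tcp_pos: [0.4145, 0.2253, 0.0819]
orientation: [-179.9, -0.2, 178.5]
contact_force: [-4.4, -5.5, -2.0]
grip_width: 0.157
```

```bash
python3 -c "
from h import *
st()"
```

```text
{'time_s': 5.825, 'tcp_pos': [0.4145, 0.2253, 0.0819], 'orientation': [-179.9332, -0.2414, 178.5414], 'contact_force': [-4.4057, -5.4856, -1.9738], 'torque': [-0.7178, 0.7529, -1.2472], 'grip_width': 0.1574, 'joint_positions': [18.919, 1.3689, 117.0499, 0.0244, 61.8307, -69.6341]}
```

play_rows(rows=[{"travel":[0,0,0],"spin":0},{"travel":[0,0,0],"spin":0},{"travel":[0,0,-40],"spin":0},{"travel":[0,0,-90],"spin":0},{"travel":[0,0,-150],"spin":0.15},{"travel":[-20,60,-200],"spin":0.3},{"travel":[-20,110,-200],"spin":0.48},{"travel":[-20,110,-200],"spin":0.66},{"travel":[-20,110,-200],"spin":0.84},{"travel":[-20,110,-200],"spin":1.02},{"travel":[-20,110,-200],"spin":1.2}], hand=45)

```text
time_s: 7.2
tcp_pos: [0.4389, 0.3363, 0.2836]
orientation: [179.9, -0.0, 109.7]
contact_force: [0.6, -0.2, -0.9]
grip_width: 0.527
```

play_rows(rows=[{"travel":[0,0,0],"spin":0.18},{"travel":[0,0,0],"spin":0.36},{"travel":[0,0,0],"spin":0.54},{"travel":[0,0,0],"spin":0.72},{"travel":[0,0,0],"spin":0.9},{"travel":[0,0,0],"spin":1.06},{"travel":[0,0,0],"spin":1.16},{"travel":[0,0,0],"spin":1.16}])

```text
time_s: 8.2
tcp_pos: [0.4389, 0.336, 0.2835]
orientation: [180.0, -0.1, 43.6]
contact_force: [0.3, -0.4, 0.3]
grip_width: 0.526
```

```bash
python3 - <<'E'
from h import *
import pickle
st(); c=cams.read_camera('wrist'); t=cams.read_camera('top'); pickle.dump((c,t),open('w2.pkl','wb'))
a=cv2.resize(c['pixels'],None,fx=1.4,fy=1.4,interpolation=2); save('w2',a)
E
```

```text
{'time_s': 8.2, 'tcp_pos': [0.4389, 0.336, 0.2835], 'orientation': [179.9905, -0.0937, 43.5952], 'contact_force': [0.2801, -0.4181, 0.2582], 'torque': [0.0113, -0.0106, -0.0038], 'grip_width': 0.5262, 'joint_positions': [29.2557, 0.9134, 94.6493, 0.0141, 84.3441, 75.6591]}
```

View pics/w2.png

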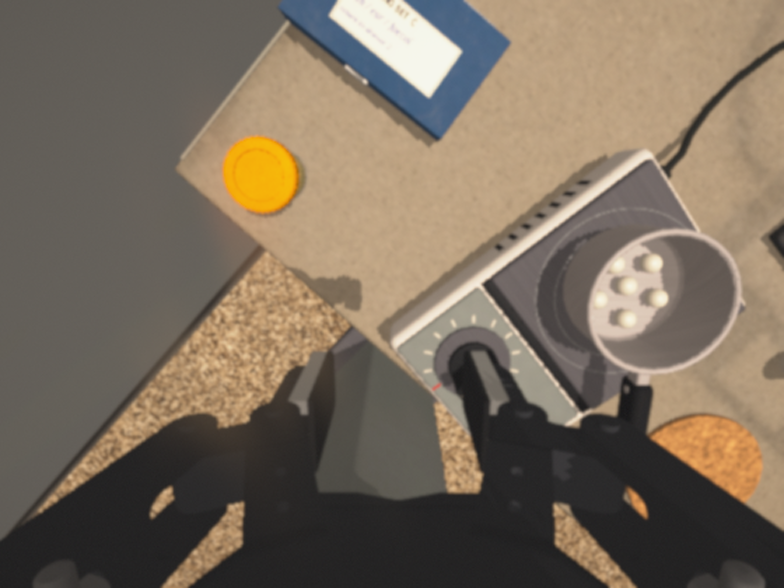

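The move went left instead of right, with no harm done. This view has the pot rim at the right edge, and a finger hides the knob. I'll move right to see the knob and handle together.

```bash
python3 -c "
from h import *
go([.45,.1,.26],43)"
```

```text
travel [-154.8  178.4   23.1] spin 0.012 rows 3.8
```

play_rows(rows=[{"travel":[-155,178,23],"spin":0.01},{"travel":[-155,178,23],"spin":0.01},{"travel":[-155,178,23],"spin":0.01},{"travel":[-155,178,23],"spin":0.01},{"travel":[-155,178,23],"spin":0.01}])

```text
time_s: 8.93
tcp_pos: [0.449, 0.097, 0.2598]
orientation: [180.0, 0.0, 42.8]
contact_force: [-0.7, -0.0, -0.2]
grip_width: 0.524
```

```bash
python3 - <<'E'
from h import *
import pickle
st(); c=cams.read_camera('wrist'); pickle.dump(c,open('w3.pkl','wb'))
a=cv2.resize(c['pixels'],None,fx=1.4,fy=1.4,interpolation=2); save('w3',a)
E
```

```text
{'time_s': 8.925, 'tcp_pos': [0.449, 0.097, 0.2598], 'orientation': [179.9635, 0.0088, 42.7521], 'contact_force': [-0.6995, -0.0219, -0.2116], 'torque': [0.066, 0.0257, 0.0079], 'grip_width': 0.5243, 'joint_positions': [2.363, -11.8277, 108.9927, -0.0338, 82.818, 49.6151]}
```

View pics/w3.png

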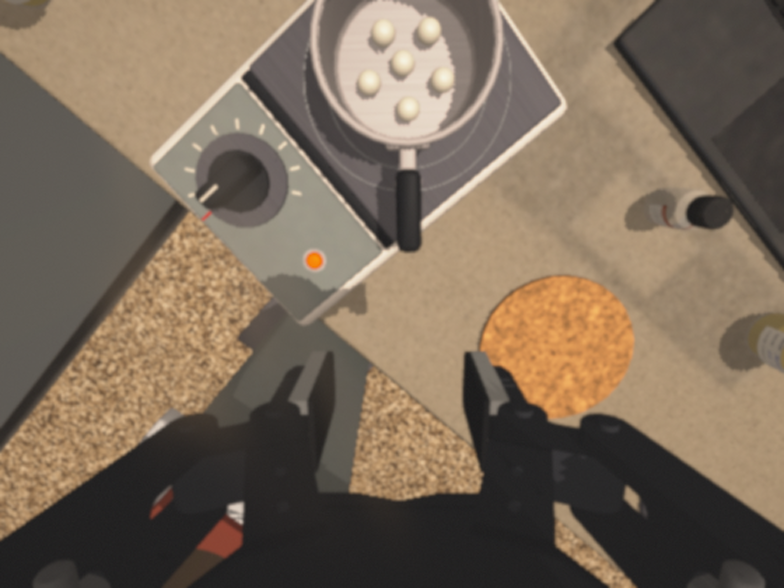

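The knob pointer now lines up with the red off mark at (208,215). The handle runs from (408,171) to (410,249), and the mat is at (558,345) in the enlarged picture.

```bash
python3 - <<'E'
from h import *
import pickle
c=pickle.load(open('w3.pkl','rb')); w1=pickle.load(open('w1.pkl','rb')); p=c['pixels']
g=p.max(2); m=(g[112:185,270:310]<60).astype(np.uint8); k=max(cv2.findContours(m,0,1)[0],key=cv2.contourArea); bx=cv2.boxPoints(cv2.minAreaRect(k))+[270,112]; print(np.round(bx,1).tolist())
b=bx[np.argsort(bx[:,1])]; i3,o3=b[:2].mean(0),b[2:].mean(0)
i,o=tri((w1,(337,255)),(c,i3)),tri((w1,(300,275)),(c,o3)); print('in',i,'out',o)
for z in (.115,.128): 
  a,d=plane(c,i3,z),plane(c,o3,z); v=a-d; print(z,a,d,np.linalg.norm(v),np.degrees(np.arctan2(v[1],v[0])))
# pot rim ellipse: bright rim; use outer contour pts by hand (scaled picture)
for q,z in [((408,137),.132),((311,52),.132),((502,40),.132)]: print('rim',plane(c,np.array(q)/1.4,z).round(4))
R=[plane(c,np.array(q)/1.4,.132) for q in [((408,137)),((311,52)),((502,40)),((340,110)),((480,107))]]
A=np.array([[2*r[0],2*r[1],1] for r in R]); s=np.linalg.lstsq(A,[r[0]**2+r[1]**2 for r in R],rcond=None)[0]; print('pot c',s[:2],np.sqrt(s[2]+s[0]**2+s[1]**2))
m=cv2.inRange(cv2.cvtColor(p,cv2.COLOR_RGB2HSV),(8,130,90),(20,255,255)); k=max(cv2.findContours(m[190:,340:],0,1)[0],key=cv2.contourArea)
h=cv2.convexHull(k)[:,0]+[340,190]; h=h[(h[:,1]<270)|(h[:,0]>400)]
R=[plane(c,q,.008) for q in h]; A=np.array([[2*r[0],2*r[1],1] for r in R]); s=np.linalg.lstsq(A,[r[0]**2+r[1]**2 for r in R],rcond=None)[0]; print('mat c',s[:2],np.sqrt(s[2]+s[0]**2+s[1]**2))
E
```

```text
[[282.0, 122.0], [299.0, 122.0], [299.0, 178.0], [282.0, 178.0]]
in (array([0.50455941, 0.14047749, 0.11673721]), [0.3, 0.3]) out (array([0.46879318, 0.10693991, 0.1163676 ]), [0.4, 0.4])
0.115 [0.50487855 0.14064638 0.115     ] [0.46834645 0.1065376  0.115     ] 0.04998002693082348 43.035256549898094
0.128 [0.5046355  0.14079453 0.128     ] [0.46975726 0.1082299  0.128     ] 0.047717357414194105 43.03525654989812
rim [0.5189 0.1532 0.132 ]
rim [0.5149 0.2232 0.132 ]
rim [0.591  0.1496 0.132 ]
pot c [0.55659006 0.18916491] 0.053445652789725254
mat c [ 0.48347547 -0.08095415] 0.07374970652068734
```

```bash
python3 -c "
from h import *
go([.490,.1267,.14],43);go([.490,.1267,.096],43)"
```

```text
travel [ 49.    7.3 120. ] spin -0.003 rows 2.1
travel [ 49.    7.3 164. ] spin -0.003 rows 2.7
```

play_rows(rows=[{"travel":[40,6,40],"spin":0},{"travel":[49,6,90],"spin":0},{"travel":[49,6,115],"spin":0},{"travel":[49,6,115],"spin":0},{"travel":[49,6,115],"spin":0}], hand=45)

```text
time_s: 9.6
tcp_pos: [0.4897, 0.1298, 0.1463]
orientation: [179.9, -0.1, 43.0]
contact_force: [0.3, -0.2, 0.8]
grip_width: 0.53
```

```bash
python3 -c "
from h import *
st();go([.490,.1267,.096],43)"
```

```text
{'time_s': 9.6, 'tcp_pos': [0.4897, 0.1298, 0.1463], 'orientation': [179.9367, -0.1037, 43.0461], 'contact_force': [0.2606, -0.2009, 0.8362], 'torque': [-0.0044, -0.0367, -0.0094], 'grip_width': 0.5297, 'joint_positions': [5.9066, 0.8133, 109.8691, 0.013, 69.1968, 52.856]}
travel [-1.9  2.4 50.3] spin 0.001 rows 0.8
```

play_rows(rows=[{"travel":[-2,2.4,12],"spin":0},{"travel":[-2,2.4,25],"spin":0},{"travel":[-2,2.4,38],"spin":0},{"travel":[-2,2.4,50],"spin":0},{"travel":[-2,2.4,50],"spin":0},{"travel":[-2,2.4,50],"spin":0}])

```text
time_s: 10.35
tcp_pos: [0.4891, 0.1257, 0.0949]
orientation: [180.0, -0.0, 43.0]
contact_force: [-0.6, -0.6, 0.5]
grip_width: 0.525
```

play_rows(rows=[{"travel":[0,0,0],"spin":0},{"travel":[0,0,0],"spin":0},{"travel":[0,0,0],"spin":0},{"travel":[0,0,0],"spin":0},{"travel":[0,0,0],"spin":0},{"travel":[0,0,0],"spin":0},{"travel":[0,0,0],"spin":0}], hand=8, newtons=115)

```text
time_s: 11.22
tcp_pos: [0.4894, 0.1258, 0.0955]
orientation: [180.0, -0.1, 43.0]
contact_force: [-1.7, 0.6, 5.7]
grip_width: 0.167
```

```bash
python3 -c "
from h import *
st()"
```

```text
{'time_s': 11.225, 'tcp_pos': [0.4894, 0.1258, 0.0955], 'orientation': [179.97, -0.0553, 42.9649], 'contact_force': [-1.7096, 0.642, 5.6828], 'torque': [0.1999, 0.1772, 0.0783], 'grip_width': 0.1671, 'joint_positions': [5.4595, 4.5287, 112.0621, 0.0111, 63.3471, 52.4897]}
```

play_rows(rows=[{"travel":[0,0,-4],"spin":0},{"travel":[0,0,-10],"spin":0},{"travel":[0,0,-18],"spin":0},{"travel":[0,0,-26],"spin":0},{"travel":[0,0,-33],"spin":0},{"travel":[0,0,-38],"spin":0},{"travel":[0,0,-40],"spin":0},{"travel":[0,0,-40],"spin":0}])

```text
time_s: 12.22
tcp_pos: [0.489, 0.1256, 0.1349]
orientation: [180.0, -0.0, 43.0]
contact_force: [-0.6, -0.3, -2.5]
grip_width: 0.173
```

```bash
python3 - <<'E'
from h import *
st(); c=cams.read_camera('side'); w=cams.read_camera('wrist')
a=cv2.resize(c['pixels'][150:260,210:350],None,fx=3,fy=3,interpolation=2); b=w['pixels'][0:270,:]
b=cv2.resize(b,None,fx=.65,fy=.65,interpolation=3)
im=np.zeros((520,800,3),np.uint8); im[:330,:420]=a; im[:b.shape[0],430:430+b.shape[1]]=b[:,:370]; save('lift',im)
go([.4894-.0725,.1258-.27,.14],43)
E
```

```text
{'time_s': 12.225, 'tcp_pos': [0.489, 0.1256, 0.1349], 'orientation': [179.9966, -0.0034, 42.958], 'contact_force': [-0.5897, -0.3215, -2.5289], 'torque': [-0.1166, 0.2105, -0.0213], 'grip_width': 0.1729, 'joint_positions': [5.4531, 1.4642, 110.5418, -0.0007, 67.9893, 52.4953]}
travel [-236.5  148.5   -5.4] spin -0.001 rows 4.5
```

View pics/lift.png

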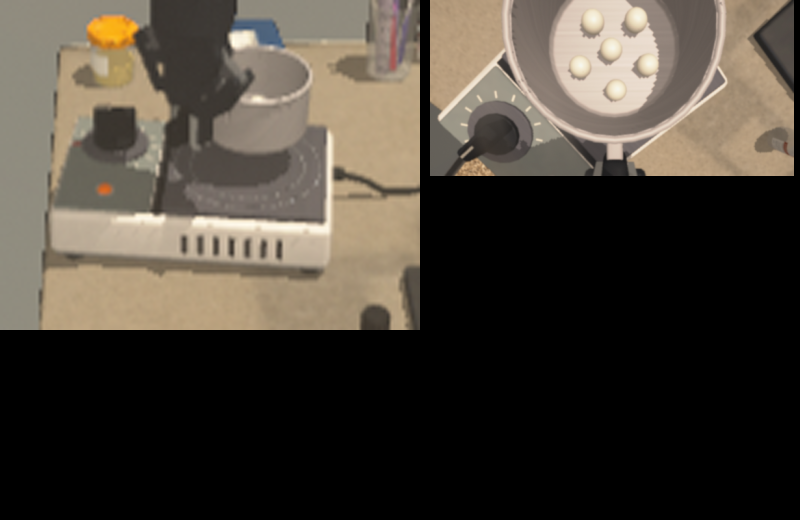

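The pot is off the plate and roughly level, with all six balls inside. The knob still points to off.

play_rows(rows=[{"travel":[-5,3,0],"spin":0},{"travel":[-18,11,0],"spin":0},{"travel":[-40,25,0],"spin":0},{"travel":[-70,44,0],"spin":0},{"travel":[-102,64,0],"spin":0},{"travel":[-134,84,0],"spin":0},{"travel":[-166,104,0],"spin":0},{"travel":[-196,122,0],"spin":0},{"travel":[-218,136,0],"spin":0},{"travel":[-231,145,0],"spin":0},{"travel":[-236.5,148,0],"spin":0},{"travel":[-236.5,148,0],"spin":0}])

```text
time_s: 13.82
tcp_pos: [0.4166, -0.1438, 0.1347]
orientation: [-180.0, -0.0, 42.9]
contact_force: [-0.1, -0.0, -3.2]
grip_width: 0.167
```

```bash
python3 - <<'E'
from h import *
import pickle
st(); w=cams.read_camera('wrist'); t=cams.read_camera('top'); s=cams.read_camera('side'); pickle.dump((w,t,s),open('m.pkl','wb'))
b=w['pixels'][0:300,:]; a=cv2.resize(s['pixels'][200:345,215:350],None,fx=2.0,fy=2.0,interpolation=2)
im=np.zeros((600,800,3),np.uint8); im[:300,:560]=b; im[300:300+a.shape[0],:a.shape[1]]=a; a=cv2.resize(t['pixels'][160:290,280:400],None,fx=2.2,fy=2.2,interpolation=2); im[300:300+a.shape[0],300:300+a.shape[1]]=a; save('m',im)
print(proj(w,[.481,-.084,.11]),proj(w,[.481,-.084,.008]))
go([.4169,-.1442,.034],43)
E
```

```text
{'time_s': 13.825, 'tcp_pos': [0.4166, -0.1438, 0.1347], 'orientation': [-179.9806, -0.0084, 42.9329], 'contact_force': [-0.0686, -0.0073, -3.1914], 'torque': [-0.1529, 0.1403, -0.0426], 'grip_width': 0.1666, 'joint_positions': [-29.3202, -7.8553, 119.441, 0.015, 68.4303, 17.7414]}
[284.12058069  84.84088356] [284.05541224 100.03306447]
travel [ -0.7   0.8 100.7] spin 0.0 rows 1.6
```

View pics/m.png

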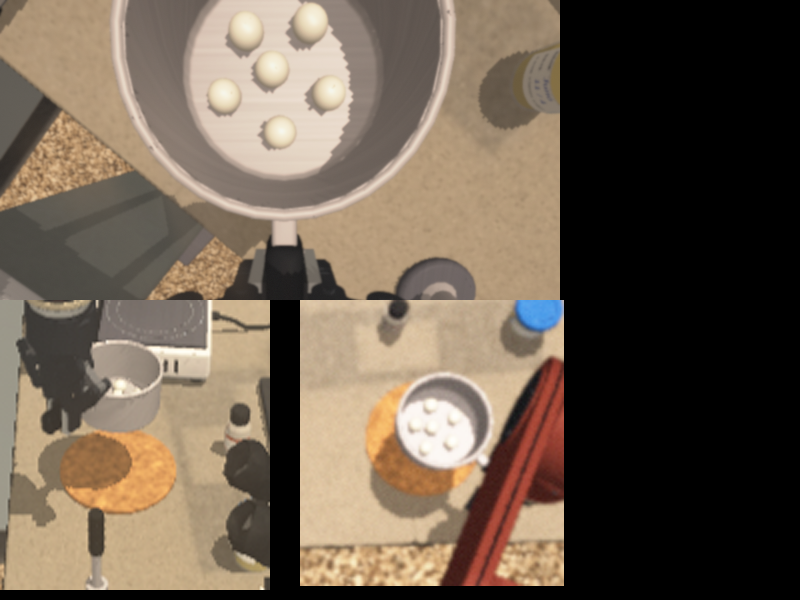

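The pot is over the mat and level, with all six balls inside. Rim centre is at (445,422) in the composite's top-view crop.

```bash
python3 - <<'E'
from h import *
import pickle
w,t,s=pickle.load(open('m.pkl','rb'))
print('pot top',plane(t,(280+145/2.2,160+122/2.2),.172), 'side', plane(s,(215+121/2,200+(362-300)/2),.172))
R=[plane(w,q,.172) for q in [(114,20),(456,20),(284,217),(160,150),(410,150)]]
A=np.array([[2*r[0],2*r[1],1] for r in R]); q=np.linalg.lstsq(A,[r[0]**2+r[1]**2 for r in R],rcond=None)[0]; print('wrist',q[:2],np.sqrt(q[2]+q[0]**2+q[1]**2))
go([.4169,-.1442,.034],43)
E
```

```text
pot top [ 0.47511026 -0.08454241  0.172     ] side [ 0.48535545 -0.07416846  0.172     ]
wrist [ 0.48275799 -0.08273333] 0.05159529031678628
travel [ -0.7   0.8 100.7] spin 0.0 rows 1.6
```

play_rows(rows=[{"travel":[0,0,8],"spin":0},{"travel":[0,0,22],"spin":0},{"travel":[0,0,38],"spin":0},{"travel":[0,0,54],"spin":0},{"travel":[0,0,68],"spin":0},{"travel":[0,0,79],"spin":0},{"travel":[0,0,87],"spin":0},{"travel":[0,0,92],"spin":0},{"travel":[0,0,95],"spin":0},{"travel":[0,0,97],"spin":0},{"travel":[0,0,98],"spin":0},{"travel":[0,0,99],"spin":0}])

```text
time_s: 15.48
tcp_pos: [0.4169, -0.1439, 0.036]
orientation: [180.0, -0.0, 43.0]
contact_force: [0.7, 1.1, -3.2]
grip_width: 0.169
```

play_rows(rows=[{"travel":[0,0,0.7],"spin":0},{"travel":[0,0,1.4],"spin":0},{"travel":[0,0,1.4],"spin":0}])

```text
time_s: 15.85
tcp_pos: [0.4167, -0.1438, 0.0344]
orientation: [-180.0, 0.0, 43.0]
contact_force: [-0.3, -0.3, -3.3]
grip_width: 0.166
```

play_rows(rows=[{"travel":[0,0,0.7],"spin":0},{"travel":[0,0,1.4],"spin":0},{"travel":[0,0,1.4],"spin":0}])

```text
time_s: 16.23
tcp_pos: [0.4169, -0.144, 0.0336]
orientation: [180.0, 0.0, 43.0]
contact_force: [-3.4, 0.3, 5.5]
grip_width: 0.167
```

play_rows(rows=[{"travel":[0,0,0.6],"spin":0},{"travel":[0,0,1.0],"spin":0},{"travel":[0,0,1.0],"spin":0}])

```text
time_s: 16.6
tcp_pos: [0.4169, -0.1443, 0.0334]
orientation: [180.0, 0.0, 43.0]
contact_force: [-7.9, 0.9, 13.9]
grip_width: 0.17
```

play_rows(rows=[{"travel":[0,0,-0.7],"spin":0},{"travel":[0,0,-0.7],"spin":0}])

```text
time_s: 16.85
tcp_pos: [0.417, -0.1441, 0.0335]
orientation: [180.0, 0.0, 43.0]
contact_force: [-3.7, -0.1, 7.7]
grip_width: 0.174
```

play_rows(rows=[{"travel":[0,0,0],"spin":0},{"travel":[0,0,0],"spin":0},{"travel":[0,0,0],"spin":0},{"travel":[0,0,0],"spin":0},{"travel":[0,0,0],"spin":0},{"travel":[0,0,0],"spin":0},{"travel":[0,0,-10],"spin":0},{"travel":[0,0,-40],"spin":0},{"travel":[0,0,-90],"spin":0},{"travel":[0,0,-150],"spin":0},{"travel":[0,0,-190],"spin":0},{"travel":[0,0,-190],"spin":0}], hand=45)

```text
time_s: 18.35
tcp_pos: [0.419, -0.1451, 0.2276]
orientation: [179.5, -0.2, 43.0]
contact_force: [0.5, -0.1, -0.2]
grip_width: 0.529
```

The pot is down and released. Next I'll find the rod with the wrist camera from two places.

play_rows(rows=[{"travel":[0,0,-20],"spin":0},{"travel":[-40,40,-40],"spin":0},{"travel":[-85,80,-50],"spin":0},{"travel":[-105,90,-50],"spin":0},{"travel":[-105,90,-50],"spin":0},{"travel":[-105,90,-50],"spin":0}])

```text
time_s: 19.1
tcp_pos: [0.401, -0.2803, 0.2718]
orientation: [-179.9, -0.0, 43.0]
contact_force: [0.4, 0.3, -0.1]
grip_width: 0.528
```

```bash
python3 - <<'E'
from h import *
import pickle
st(); c=cams.read_camera('wrist'); t=cams.read_camera('top'); s=cams.read_camera('side'); pickle.dump((c,t,s),open('r1.pkl','wb'))
print('rodtop',proj(c,[.448,-.316,.178]),'base',proj(c,[.448,-.316,.012]),'pot',proj(c,[.482,-.083,.07]))
a=cv2.resize(t['pixels'][170:270,290:430],None,fx=1.4,fy=1.4,interpolation=2)
im=np.zeros((420,780,3),np.uint8); im[:,:560]=c['pixels']; im[:a.shape[0],560:560+a.shape[1]]=a; a=s['pixels'][230:390,220:350];im[200:360,570:700]=a; save('r1',im)
E
```

```text
{'time_s': 19.1, 'tcp_pos': [0.401, -0.2803, 0.2718], 'orientation': [-179.8882, -0.0221, 42.9617], 'contact_force': [0.3983, 0.2924, -0.081], 'torque': [0.0052, -0.0453, 0.0165], 'grip_width': 0.5283, 'joint_positions': [-44.216, -7.6642, 104.0894, 0.0277, 83.6854, 2.8193]}
rodtop [358.83260401 202.46436233] base [329.35396152 171.43184638] pot [190.91652061 -11.44398543]
```

View pics/r1.png

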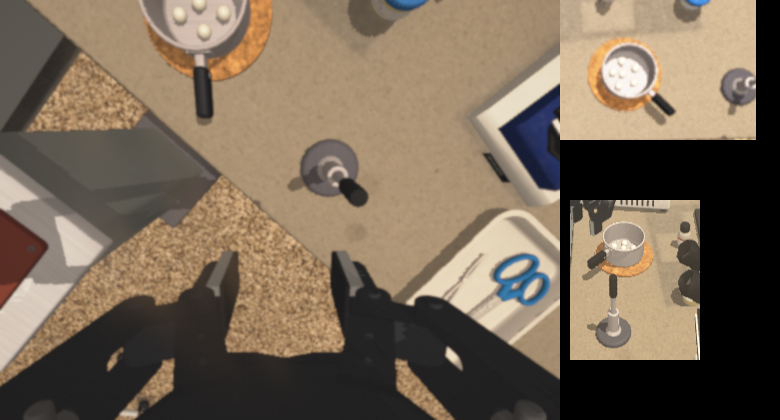

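The wrist view shows the stand base at (329,168) and the rod grip from (344,183) to its top at (357,196). The pot stands on the mat with all six balls.

```bash
python3 - <<'E'
from h import *
import pickle
c,t,s=pickle.load(open('r1.pkl','rb'))
def blob(c,x0,y0,x1,y1,th):
    m=(c['pixels'].max(2)[y0:y1,x0:x1]<th).astype(np.uint8); k=max(cv2.findContours(m,0,1)[0],key=cv2.contourArea); r=cv2.minAreaRect(k); b=cv2.boxPoints(r)+[x0,y0]; return b, (np.array(r[0])+[x0,y0]).round(1), np.round(r[1],1)
bw=blob(c,332,172,385,222,60); bt=blob(t,425,215,455,240,70); bs=blob(s,255,300,272,335,70)
for b in (bw,bt,bs): print(b[0].round(1).tolist(),b[1],b[2])
print('grip centre',tri((c,bw[1]),(t,bt[1]),(s,bs[1])), tri((t,bt[1]),(s,bs[1])))
# wrist-only: base centre and tilt
print('base',plane(c,(329,168),.012), 'grip at z.149 wrist',plane(c,bw[1],.149),'top disc .177',plane(c,(357,196),.177))
# pot rim in top view
for r in [(t,(290+70/1.4,170+70/1.4))]: print('pot',plane(t,r[1],.07))
E
```

```text
[[335.0, 186.0], [347.0, 174.0], [369.5, 196.5], [357.5, 208.5]] [352.3 191.2] [31.8 17. ]
[[430.5, 224.9], [442.7, 221.8], [443.8, 226.1], [431.5, 229.1]] [437.1 225.5] [ 4.4 12.6]
[[260.0, 320.0], [261.0, 320.0], [261.0, 323.0], [260.0, 323.0]] [260.5 321.5] [3. 1.]
grip centre (array([ 0.44798877, -0.31816031,  0.13780765]), [2.6, 0.3, 2.9]) (array([ 0.44666618, -0.31820844,  0.13809519]), [1.6, 1.6])
base [ 0.45081792 -0.31251971  0.012     ] grip at z.149 wrist [ 0.45063274 -0.31465619  0.149     ] top disc .177 [ 0.45058249 -0.3115279   0.177     ]
pot [ 0.47745458 -0.08580265  0.07      ]
```

```bash
python3 -c "
from h import *
go([.4495,-.3145,.2],43);go([.4495,-.3145,.130],43)"
```

```text
travel [11.7 57.9 72.4] spin 0.001 rows 1.5
travel [ 11.6  58.  142.4] spin 0.001 rows 2.5
```

play_rows(rows=[{"travel":[6,30,20],"spin":0},{"travel":[11.5,58,50],"spin":0},{"travel":[11.5,58,65],"spin":0},{"travel":[11.5,58,75],"spin":0},{"travel":[11.5,58,95],"spin":0},{"travel":[11.5,58,115],"spin":0},{"travel":[11.5,58,132],"spin":0},{"travel":[11.5,58,142],"spin":0},{"travel":[11.5,58,142],"spin":0}])

```text
time_s: 20.38
tcp_pos: [0.4488, -0.3155, 0.1302]
orientation: [-179.9, 0.0, 43.0]
contact_force: [-0.1, 0.2, -0.8]
grip_width: 0.529
```

play_rows(rows=[{"travel":[0,0,0],"spin":0},{"travel":[0,0,0],"spin":0},{"travel":[0,0,0],"spin":0},{"travel":[0,0,0],"spin":0},{"travel":[0,0,0],"spin":0},{"travel":[0,0,0],"spin":0}], hand=8, newtons=60)

```text
time_s: 21.12
tcp_pos: [0.4495, -0.3161, 0.1317]
orientation: [179.9, -0.0, 43.0]
contact_force: [-1.5, 1.7, 5.7]
grip_width: 0.172
```

```bash
python3 - <<'E'
from h import *
st()
R=Ro.from_euler('xyz',env.read_state()['orientation'],degrees=True).as_matrix()
s=cams.read_camera('side'); t=cams.read_camera('top')
im=np.zeros((400,600,3),np.uint8); im[:400,:300]=cv2.resize(s['pixels'][270:390,220:310],(300,400),interpolation=2); save('g',im)
E
```

```text
{'time_s': 21.125, 'tcp_pos': [0.4495, -0.3161, 0.1317], 'orientation': [179.9423, -0.0044, 42.9651], 'contact_force': [-1.4881, 1.7276, 5.6619], 'torque': [0.3598, 0.3727, -0.0335], 'grip_width': 0.1719, 'joint_positions': [-43.3404, 7.7042, 104.2518, 0.0007, 67.9861, 3.6942]}
```

play_rows(rows=[{"travel":[0,0,-8],"spin":0},{"travel":[0,0,-25],"spin":0},{"travel":[0,0,-50],"spin":0},{"travel":[0,0,-75],"spin":0},{"travel":[0,0,-92],"spin":0},{"travel":[0,0,-100],"spin":0},{"travel":[0,0,-100],"spin":0}])

```text
time_s: 22.1
tcp_pos: [0.4493, -0.316, 0.231]
orientation: [180.0, -0.0, 43.0]
contact_force: [-0.2, -0.8, -0.2]
grip_width: 0.172
```

```bash
python3 - <<'E'
from h import *
import pickle
st(); s=cams.read_camera('side'); t=cams.read_camera('top'); w=cams.read_camera('wrist'); pickle.dump((w,t,s),open('r2.pkl','wb'))
# pot rim from top view: annulus -> use handle + balls; balls: bright low-sat blobs
a=cv2.resize(t['pixels'][190:260,305:380],None,fx=5.3,fy=5.3,interpolation=2)
b=cv2.resize(s['pixels'][215:385,215:315],None,fx=3.4,fy=3.4,interpolation=2)
im=np.zeros((580,800,3),np.uint8); im[:a.shape[0],:a.shape[1]]=a; im[:b.shape[0],430:430+b.shape[1]]=b; save('r2',im)
E
```

```text
{'time_s': 22.1, 'tcp_pos': [0.4493, -0.316, 0.231], 'orientation': [179.9601, -0.0024, 42.9588], 'contact_force': [-0.2416, -0.8282, -0.1734], 'torque': [0.0016, 0.0289, -0.0396], 'grip_width': 0.1725, 'joint_positions': [-43.345, 2.2572, 98.9051, -0.0002, 78.7977, 3.6963]}
```

View pics/r2.png

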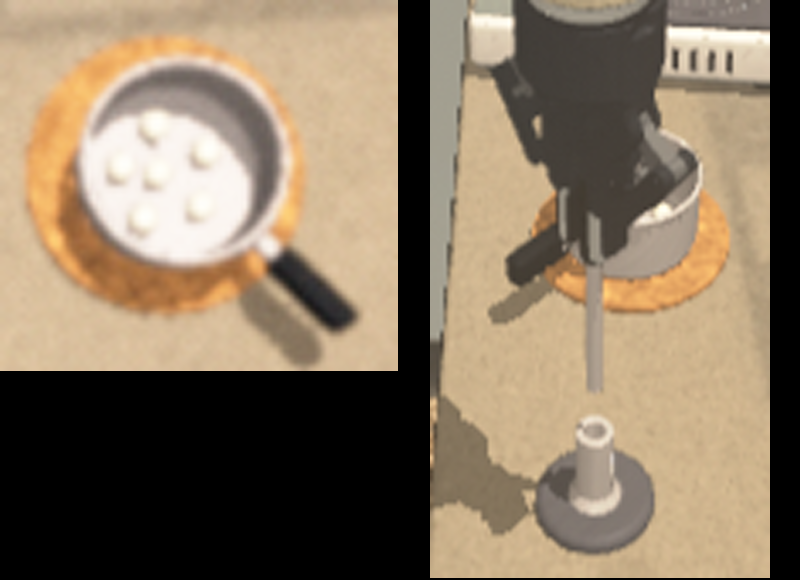

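The rod hangs straight in the grip, clear of the stand, with its tip at (594,391). The pot sits within the mat and shows all six balls.

```bash
python3 - <<'E'
from h import *
import pickle
w,t,s=pickle.load(open('r2.pkl','rb'))
f=lambda x,y:(305+x/5.3-.4,190+y/5.3-.4)
pc=plane(t,f(185.5,161.5),.07); print('pot rim c',pc,'mat',plane(t,f(166,175),.008))
yaw=np.radians(-137); X=np.array([np.cos(yaw),np.sin(yaw)]);Y=np.array([-X[1],X[0]])
for q in [(155,125),(205,152),(119,170),(154,174),(200,207),(141,219)]:
    b=plane(t,f(*q),.02)[:2]-pc[:2]; print('ball in pot frame mm',np.round([1000*b@X,1000*b@Y],0))
tp=(215+164/3.4-.3,215+390/3.4-.3); o,d=ray(s,tp)
# tip on plane x-y = TCP: intersect with vertical plane y=-.316
k=(-.316-o[1])/d[1]; print('tip',o+k*d)
go([.481,-.084,.231],43)
E
```

```text
pot rim c [ 0.47728918 -0.08471863  0.07      ] mat [ 0.4782532  -0.08371442  0.008     ]
ball in pot frame mm [-24.  13.]
ball in pot frame mm [ 4. 21.]
ball in pot frame mm [-21. -18.]
ball in pot frame mm [-6. -7.]
ball in pot frame mm [23. -2.]
ball in pot frame mm [  6. -29.]
tip [ 0.44976244 -0.316       0.11147042]
travel [ 181.3 -147.4   -1.2] spin -0.001 rows 3.7
```

play_rows(rows=[{"travel":[10,-8,0],"spin":0},{"travel":[35,-29,0],"spin":0},{"travel":[72,-60,0],"spin":0},{"travel":[110,-90,0],"spin":0},{"travel":[145,-118,0],"spin":0},{"travel":[165,-136,0],"spin":0},{"travel":[173,-144.5,0],"spin":0},{"travel":[173,-144.5,0],"spin":0}])

```text
time_s: 23.25
tcp_pos: [0.4772, -0.0917, 0.2305]
orientation: [-180.0, 0.0, 43.0]
contact_force: [0.6, -0.3, -0.8]
grip_width: 0.171
```

```bash
python3 - <<'E'
from h import *
import pickle
st(); go([.4762,-.0917,.1365],43)
w=cams.read_camera('wrist'); s=cams.read_camera('side'); pickle.dump((w,s),open('r3.pkl','wb')); save('r3',w['pixels'])
E
```

```text
{'time_s': 23.25, 'tcp_pos': [0.4772, -0.0917, 0.2305], 'orientation': [-179.9935, 0.018, 43.0433], 'contact_force': [0.5936, -0.2952, -0.7631], 'torque': [0.0036, 0.026, 0.0292], 'grip_width': 0.1707, 'joint_positions': [-20.1766, -6.7257, 107.6721, -0.0134, 79.0675, 26.7827]}
travel [-0.7 -0.6 94. ] spin 0.001 rows 1.5
```

Now the descent, slow towards the end.

play_rows(rows=[{"travel":[0,0,15],"spin":0},{"travel":[0,0,35],"spin":0},{"travel":[0,0,55],"spin":0},{"travel":[0,0,68],"spin":0},{"travel":[0,0,75],"spin":0},{"travel":[0,0,80],"spin":0},{"travel":[0,0,84],"spin":0},{"travel":[0,0,87],"spin":0},{"travel":[0,0,87],"spin":0}])

```text
time_s: 24.48
tcp_pos: [0.4773, -0.0922, 0.1437]
orientation: [180.0, -0.0, 43.0]
contact_force: [0.3, -0.5, -0.6]
grip_width: 0.17
```

play_rows(rows=[{"travel":[0,0,3],"spin":0},{"travel":[0,0,6],"spin":0},{"travel":[0,0,6],"spin":0}])

```text
time_s: 24.85
tcp_pos: [0.4771, -0.0921, 0.1374]
orientation: [-180.0, 0.0, 43.0]
contact_force: [-0.2, 0.4, -1.0]
grip_width: 0.172
```

play_rows(rows=[{"travel":[-6,-2,1],"spin":0},{"travel":[-12,-4,2],"spin":0},{"travel":[-17,-4,2],"spin":0},{"travel":[-17,-4,2],"spin":0}])

```text
time_s: 25.35
tcp_pos: [0.4619, -0.1012, 0.1358]
orientation: [180.0, -0.0, 42.9]
contact_force: [0.2, -0.7, -0.2]
grip_width: 0.166
```

play_rows(rows=[{"travel":[3.3,12.5,0],"spin":0},{"travel":[12.5,21.7,0],"spin":0},{"travel":[25,25,0],"spin":0},{"travel":[37.5,21.7,0],"spin":0},{"travel":[46.7,12.5,0],"spin":0},{"travel":[50,0,0],"spin":0},{"travel":[46.7,-12.5,0],"spin":0},{"travel":[37.5,-21.7,0],"spin":0},{"travel":[25,-25,0],"spin":0},{"travel":[12.5,-21.7,0],"spin":0},{"travel":[3.3,-12.5,0],"spin":0},{"travel":[0,0,0],"spin":0}])

```text
time_s: 26.85
tcp_pos: [0.4624, -0.1024, 0.1359]
orientation: [180.0, -0.0, 42.9]
contact_force: [0.2, -0.2, -0.2]
grip_width: 0.166
```

```bash
python3 - <<'E'
from h import *
st(); s=cams.read_camera('side'); t=cams.read_camera('top'); w=cams.read_camera('wrist')
for n,c in (('s',s),('t',t),('w',w)): save('st_'+n,c['pixels'])
p=w['pixels'].astype(int); m=((p.min(2)>150)).astype(np.uint8)
print(proj(w,[.48,-.084,.012]))
m=cv2.inRange(cv2.cvtColor(w['pixels'],cv2.COLOR_RGB2HSV),(15,15,185),(40,90,255)); n,_,S,ce=cv2.connectedComponentsWithStats(m)
for i in range(1,n):
    if S[i,4]>80: print(S[i].tolist(),ce[i].round(0))
E
```

```text
{'time_s': 26.85, 'tcp_pos': [0.4624, -0.1024, 0.1359], 'orientation': [179.9625, -0.0142, 42.8889], 'contact_force': [0.1618, -0.1926, -0.1542], 'torque': [-0.0354, -0.0314, -0.0198], 'grip_width': 0.1658, 'joint_positions': [-22.033, -3.0838, 114.91, -0.0032, 68.1338, 25.0793]}
[281.17586149 177.12115416]
[0, 0, 42, 49, 825] [15. 17.]
[264, 122, 40, 32, 345] [279. 133.]
[226, 157, 19, 20, 288] [235. 167.]
[267, 162, 18, 19, 274] [276. 171.]
[238, 197, 19, 18, 247] [247. 206.]
```

play_rows(rows=[{"travel":[3.3,12.5,0],"spin":0},{"travel":[12.5,21.7,0],"spin":0},{"travel":[25,25,0],"spin":0},{"travel":[37.5,21.7,0],"spin":0},{"travel":[46.7,12.5,0],"spin":0},{"travel":[50,0,0],"spin":0},{"travel":[46.7,-12.5,0],"spin":0},{"travel":[37.5,-21.7,0],"spin":0},{"travel":[25,-25,0],"spin":0},{"travel":[12.5,-21.7,0],"spin":0},{"travel":[3.3,-12.5,0],"spin":0},{"travel":[0,0,0],"spin":0}])

```text
time_s: 28.5
tcp_pos: [0.4624, -0.1024, 0.1359]
orientation: [180.0, -0.0, 42.9]
contact_force: [-0.3, -0.5, -0.5]
grip_width: 0.167
```

play_rows(rows=[{"travel":[3.3,12.5,0],"spin":0},{"travel":[12.5,21.7,0],"spin":0},{"travel":[25,25,0],"spin":0},{"travel":[37.5,21.7,0],"spin":0},{"travel":[46.7,12.5,0],"spin":0},{"travel":[50,0,0],"spin":0},{"travel":[46.7,-12.5,0],"spin":0},{"travel":[37.5,-21.7,0],"spin":0},{"travel":[25,-25,0],"spin":0},{"travel":[12.5,-21.7,0],"spin":0},{"travel":[3.3,-12.5,0],"spin":0},{"travel":[0,0,0],"spin":0}])

```text
time_s: 30.0
tcp_pos: [0.4624, -0.1024, 0.1359]
orientation: [180.0, -0.0, 42.9]
contact_force: [0.5, -0.8, -0.5]
grip_width: 0.169
```

play_rows(rows=[{"travel":[-2,0,0],"spin":0},{"travel":[-4,0,0],"spin":0},{"travel":[-6,0,0],"spin":0},{"travel":[-6,0,0],"spin":0}])

```text
time_s: 30.5
tcp_pos: [0.4579, -0.1047, 0.1358]
orientation: [180.0, -0.0, 43.0]
contact_force: [1.4, 0.3, -0.0]
grip_width: 0.165
```

```bash
python3 - <<'E'
from h import *
st(); s=cams.read_camera('side'); t=cams.read_camera('top'); w=cams.read_camera('wrist')
a=w['pixels'][60:300,140:420]; a=cv2.resize(a,None,fx=1.9,fy=1.9,interpolation=2)
b=cv2.resize(s['pixels'][215:325,225:325],None,fx=2.5,fy=2.5,interpolation=2)
im=np.zeros((590,800,3),np.uint8); im[:a.shape[0],:a.shape[1]]=a; im[:b.shape[0],540:540+b.shape[1]]=b; b=cv2.resize(t['pixels'][190:260,305:390],None,fx=2.9,fy=2.9,interpolation=2); im[300:300+b.shape[0],540:540+b.shape[1]]=b; save('st2',im)
print(proj(w,[.480-.026,-.084-.0242,.015]),proj(w,[.48,-.084,.07]))
E
```

```text
{'time_s': 30.5, 'tcp_pos': [0.4579, -0.1047, 0.1358], 'orientation': [179.9866, -0.0325, 42.9796], 'contact_force': [1.4325, 0.2915, -0.0312], 'torque': [0.2242, -0.3594, 0.034], 'grip_width': 0.1655, 'joint_positions': [-22.5241, -3.628, 115.447, 0.0259, 68.1553, 24.4867]}
[283.82417181 212.00368864] [283.8255756  183.49792261]
```

play_rows(rows=[{"travel":[0,0,1],"spin":0},{"travel":[0,0,2],"spin":0},{"travel":[0,0,3],"spin":0},{"travel":[0,0,4],"spin":0},{"travel":[0,0,4.5],"spin":0},{"travel":[0,0,4.5],"spin":0}], newtons=20)

```text
time_s: 31.4
tcp_pos: [0.458, -0.105, 0.1317]
orientation: [180.0, -0.0, 43.0]
contact_force: [1.0, 1.2, 4.8]
grip_width: 0.17
```

```bash
python3 -c "
from h import *
st()"
```

```text
{'time_s': 31.4, 'tcp_pos': [0.458, -0.105, 0.1317], 'orientation': [179.9739, -0.0201, 42.961], 'contact_force': [1.0484, 1.2451, 4.7903], 'torque': [0.3169, -0.2416, 0.0189], 'grip_width': 0.1697, 'joint_positions': [-22.5456, -3.2993, 115.6117, 0.0081, 67.6555, 24.4903]}
```

play_rows(rows=[{"travel":[4.8,0,0.7],"spin":0},{"travel":[9.7,0,1.0],"spin":0},{"travel":[14.5,0,1.5],"spin":0},{"travel":[19.3,0,2.0],"spin":0},{"travel":[24,0,2.8],"spin":0},{"travel":[28.8,0,3.7],"spin":0},{"travel":[33.5,0,4.8],"spin":0},{"travel":[38.2,0,6.1],"spin":0},{"travel":[42.9,0,7.5],"spin":0},{"travel":[42.9,0,7.5],"spin":0}])

```text
time_s: 32.65
tcp_pos: [0.4894, -0.076, 0.1248]
orientation: [180.0, 0.0, 43.0]
contact_force: [-1.1, 0.6, 10.5]
grip_width: 0.17
```

```bash
python3 - <<'E'
from h import *
st(); s=cams.read_camera('side'); w=cams.read_camera('wrist'); import pickle; pickle.dump((w,s),open('l1.pkl','wb'))
# rod tip predicted positions if fixed vs. if dragged
print('fixed tip',proj(w,[.458,-.105,.012]).round(),'dragged',proj(w,[.458+.043*.731,-.105+.043*.682,.012]).round())
# print coarse darkness/brightness profile along image column strip between the two
g=w['pixels'].mean(2).astype(int)
for y in range(110,260,6): print(y,[int(g[y-1:y+2,x-1:x+2].mean()) for x in range(256,312,4)])
E
```

```text
{'time_s': 32.65, 'tcp_pos': [0.4894, -0.076, 0.1248], 'orientation': [179.9606, 0.0396, 42.9917], 'contact_force': [-1.0553, 0.6342, 10.5286], 'torque': [0.0141, 0.6896, -0.0543], 'grip_width': 0.1702, 'joint_positions': [-17.9168, 0.8689, 112.337, -0.0585, 66.7789, 29.1145]}
fixed tip [284. 255.] dragged [284. 208.]
110 [145, 147, 143, 146, 148, 147, 145, 143, 144, 141, 140, 141, 135, 128]
116 [150, 149, 147, 149, 148, 149, 146, 142, 144, 144, 146, 147, 143, 141]
122 [149, 145, 145, 149, 151, 152, 146, 143, 148, 149, 146, 146, 151, 149]
128 [146, 142, 143, 144, 143, 140, 144, 145, 139, 136, 141, 145, 150, 149]
134 [136, 135, 149, 146, 139, 149, 146, 145, 149, 149, 142, 123, 142, 144]
140 [131, 122, 123, 137, 146, 146, 149, 162, 152, 144, 131, 135, 141, 135]
146 [120, 139, 146, 146, 159, 155, 147, 157, 149, 138, 142, 125, 132, 134]
152 [135, 142, 144, 148, 144, 134, 150, 166, 151, 152, 157, 151, 159, 158]
158 [134, 136, 148, 154, 139, 143, 151, 163, 153, 150, 131, 132, 133, 135]
164 [158, 143, 139, 123, 103, 104, 103, 104, 105, 107, 112, 123, 148, 156]
170 [101, 115, 143, 168, 176, 
[... 385 characters left out ...]
193, 193, 194, 194, 194, 194, 190]
206 [189, 189, 189, 189, 189, 186, 191, 191, 192, 193, 193, 193, 193, 193]
212 [184, 183, 186, 149, 165, 194, 194, 182, 192, 192, 193, 192, 193, 193]
218 [120, 120, 121, 146, 208, 229, 231, 209, 187, 190, 190, 190, 189, 190]
224 [121, 122, 122, 124, 141, 150, 152, 139, 149, 160, 192, 193, 193, 193]
230 [122, 123, 123, 123, 123, 124, 124, 123, 124, 133, 192, 194, 194, 194]
236 [121, 121, 121, 122, 121, 121, 121, 121, 121, 127, 186, 189, 189, 189]
242 [123, 123, 123, 123, 122, 123, 123, 123, 123, 129, 189, 192, 192, 192]
248 [118, 114, 122, 102, 124, 123, 110, 96, 113, 134, 190, 164, 159, 162]
254 [103, 99, 90, 66, 186, 163, 91, 85, 98, 181, 191, 92, 80, 108]
```

The vertical force stayed near 10 N through a 7 mm drop. That fits the rod pivoting in the grip with its tip staying put, so I'll carry on along the arc.

play_rows(rows=[{"travel":[4.6,0,1.2],"spin":0},{"travel":[9.1,0,2.9],"spin":0},{"travel":[13.5,0,4.8],"spin":0},{"travel":[17.9,0,6.8],"spin":0},{"travel":[22.3,0,9],"spin":0},{"travel":[26.5,0,11.4],"spin":0},{"travel":[30.6,0,13.9],"spin":0},{"travel":[34.7,0,16.5],"spin":0},{"travel":[34.7,0,16.5],"spin":0}])

```text
time_s: 33.88
tcp_pos: [0.5153, -0.0524, 0.1082]
orientation: [179.9, 0.0, 43.0]
contact_force: [0.8, 0.0, 8.7]
grip_width: 0.172
```

```bash
python3 - <<'E'
from h import *
st(); w=cams.read_camera('wrist'); s=cams.read_camera('side'); import pickle; pickle.dump((w,s),open('l2.pkl','wb'))
E
```

```text
{'time_s': 33.875, 'tcp_pos': [0.5153, -0.0524, 0.1082], 'orientation': [179.9015, 0.0007, 42.9978], 'contact_force': [0.8338, 0.0429, 8.7212], 'torque': [-0.2015, 0.2841, -0.0226], 'grip_width': 0.1725, 'joint_positions': [-14.5025, 5.1956, 109.7952, -0.0591, 64.9266, 32.5246]}
```

play_rows(rows=[{"travel":[4,0,2.7],"spin":0},{"travel":[7.8,0,5.5],"spin":0},{"travel":[11.6,0,8.5],"spin":0},{"travel":[15.2,0,11.6],"spin":0},{"travel":[18.8,0,14.8],"spin":0},{"travel":[22.2,0,18.3],"spin":0},{"travel":[22.2,0,18.3],"spin":0}])

```text
time_s: 34.85
tcp_pos: [0.5315, -0.037, 0.0895]
orientation: [179.9, -0.0, 43.0]
contact_force: [1.6, 1.2, 6.2]
grip_width: 0.173
```

```bash
python3 - <<'E'
from h import *
st(); w=cams.read_camera('wrist'); s=cams.read_camera('side'); t=cams.read_camera('top'); import pickle; pickle.dump((w,s,t),open('l3.pkl','wb'))
a=w['pixels'][60:330,140:420]; a=cv2.resize(a,None,fx=1.9,fy=1.9,interpolation=2)
b=cv2.resize(s['pixels'][205:325,225:325],None,fx=2.5,fy=2.5,interpolation=2)
im=np.zeros((590,800,3),np.uint8); im[:a.shape[0],:a.shape[1]]=a; im[:b.shape[0],540:540+b.shape[1]]=b; b=cv2.resize(t['pixels'][170:260,305:390],None,fx=2.9,fy=2.9,interpolation=2); im[310:310+b.shape[0],540:540+b.shape[1]]=b; save('l3',im)
E
```

```text
{'time_s': 34.85, 'tcp_pos': [0.5315, -0.037, 0.0895], 'orientation': [179.9367, -0.0194, 42.991], 'contact_force': [1.6146, 1.2131, 6.203], 'torque': [-0.0764, 0.043, 0.0618], 'grip_width': 0.1731, 'joint_positions': [-12.4519, 8.6483, 108.2606, -0.0224, 63.028, 34.5672]}
```

View pics/l3.png

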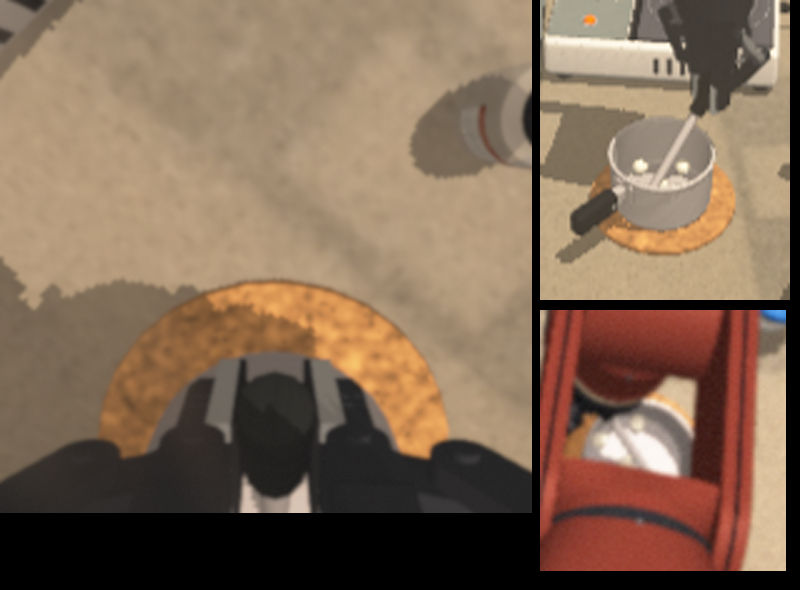

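The rod leans away from the handle at about 45°. Its tip is inside on the handle side, and it is not yet on the rim. I'll lean it slightly more, then release.

play_rows(rows=[{"travel":[2.5,0,2.6],"spin":0},{"travel":[5,0,5.2],"spin":0},{"travel":[7.3,0,7.8],"spin":0},{"travel":[7.3,0,7.8],"spin":0}])

```text
time_s: 35.5
tcp_pos: [0.5366, -0.0322, 0.0816]
orientation: [179.9, 0.0, 43.0]
contact_force: [1.6, 1.1, 4.5]
grip_width: 0.166
```

play_rows(rows=[{"travel":[0,0,0],"spin":0},{"travel":[0,0,0],"spin":0},{"travel":[0,0,0],"spin":0},{"travel":[0,0,0],"spin":0},{"travel":[0,0,0],"spin":0},{"travel":[0,0,0],"spin":0}], hand=40)

```text
time_s: 36.25
tcp_pos: [0.5361, -0.032, 0.0811]
orientation: [-180.0, 0.0, 43.0]
contact_force: [1.0, -0.4, 0.4]
grip_width: 0.472
```

play_rows(rows=[{"travel":[0,0,-15],"spin":0},{"travel":[0,0,-45],"spin":0},{"travel":[0,0,-95],"spin":0},{"travel":[0,0,-150],"spin":0},{"travel":[-20,20,-190],"spin":0},{"travel":[-60,60,-200],"spin":0},{"travel":[-100,100,-200],"spin":0},{"travel":[-140,140,-200],"spin":0},{"travel":[-180,140,-200],"spin":0},{"travel":[-200,140,-200],"spin":0},{"travel":[-200,140,-200],"spin":0}])

```text
time_s: 37.62
tcp_pos: [0.4847, -0.2712, 0.282]
orientation: [179.9, -0.0, 42.9]
contact_force: [0.7, 0.2, -0.3]
grip_width: 0.467
```

```bash
python3 - <<'E'
from h import *
import pickle
st(); s=cams.read_camera('side'); t=cams.read_camera('top'); w=cams.read_camera('wrist'); pickle.dump((w,s,t),open('f.pkl','wb'))
C0=pickle.load(open('c0.pkl','rb')); t0,s0=C0['top'],C0['side']
# bystanders: change vs start
for n,(x,y) in dict(orange=(136,252),blue=(388,164),bottle=(324,166)).items():
    d=np.abs(t['pixels'][y-14:y+14,x-14:x+14].astype(int)-t0['pixels'][y-14:y+14,x-14:x+14]).mean(); print(n,'mean diff',round(d,1))
# mat
g=t['pixels'].max(2); hsv=cv2.cvtColor(t['pixels'],cv2.COLOR_RGB2HSV)
# grip blob, dark, top
for nm,c,(x0,y0,x1,y1) in (('top',t,(300,160,400,270)),('side',s,(225,200,340,330)),('wrist',w,(0,0,560,240))):
    m=(c['pixels'].max(2)[y0:y1,x0:x1]<60).astype(np.uint8); n,_,S,ce=cv2.connectedComponentsWithStats(m); print(nm,[(S[i].tolist(),(ce[i]+[x0,y0]).round(0).tolist()) for i in range(1,n) if S[i,4]>25])
    m=cv2.inRange(cv2.cvtColor(c['pixels'][y0:y1,x0:x1],cv2.COLOR_RGB2HSV),(12,12,205),(40,80,255)); n,_,S,ce=cv2.connectedComponentsWithStats(m); print(' bright',[(S[i,4].item(),(ce[i]+[x0,y0]).round(0).tolist()) for i in range(1,n) if S[i,4]>6])
print('pot centre exp',proj(t,[.48,-.084,.07]),proj(s,[.48,-.084,.07]),proj(w,[.48,-.084,.07]))
save('f',w['pixels'])
E
```

```text
{'time_s': 37.625, 'tcp_pos': [0.4847, -0.2712, 0.282], 'orientation': [179.9375, -0.0312, 42.8572], 'contact_force': [0.7137, 0.1878, -0.314], 'torque': [0.0545, -0.0129, -0.0425], 'grip_width': 0.4673, 'joint_positions': [-37.3702, 1.3482, 94.3667, 0.0202, 84.2182, 9.7706]}
orange mean diff 8.4
blue mean diff 9.2
bottle mean diff 10.2
top [([14, 31, 12, 15, 61], [320.0, 198.0]), ([57, 79, 14, 13, 67], [363.0, 245.0])]
 bright [(772, [322.0, 179.0]), (61, [339.0, 161.0]), (4305, [354.0, 230.0]), (414, [339.0, 222.0]), (12, [347.0, 218.0]), (9, [326.0, 222.0]), (12, [351.0, 227.0])]
side []
 bright [(201, [318.0, 222.0]), (48, [335.0, 204.0]), (14, [325.0, 212.0]), (471, [245.0, 226.0]), (40, [279.0, 228.0]), (8, [235.0, 244.0]), (12, [228.0, 250.0]), (7, [235.0, 253.0]), (360, [272.0, 269.0]), (12, [247.0, 256.0]), (32, [238.0, 260.0]), (22, [336.0, 264.0]), (18, [282.0, 271.0]), (11, [256.0, 280.0]), (7, [258.0, 318.0])]
wrist [([130, 0, 16, 9, 114], [138.0, 3.0]), ([337, 0, 21, 22, 103], [347.0, 10.0]), ([528, 33, 32, 25, 252], [543.0, 46.0]), ([382, 51, 10, 14, 53], [386.0, 58.0]), ([529, 59, 31, 33, 726], [546.0, 76.0]), ([0, 93, 44, 73, 1015], [19.0, 125.0]), ([445, 127, 82, 113, 1027], [479.0, 182.0]), ([469, 126, 91, 114, 5787], [522.0, 191.0])]
 bright [(42, [159.0, 39.0]), (97, [133.0, 68.0]), (7, [177.0, 65.0]), (14, [186.0, 65.0]), (43, [186.0, 70.0]), (156, [185.0, 83.0]), (3583, [499.0, 135.0]), (170, [184.0, 96.0]), (101, [144.0, 98.0]), (104, [164.0, 110.0]), (117, [552.0, 192.0]), (159, [484.0, 220.0]), (12, [294.0, 226.0]), (11, [287.0, 238.0])]
pot centre exp [339.28214611 219.07896128] [273.13899197 265.87634225] [150.02809794  71.08007264]
```

Picture limit reached, so the remaining checks are numeric.

```bash
python3 - <<'E'
from h import *
import pickle
w,s,t=pickle.load(open('f.pkl','rb')); C0=pickle.load(open('c0.pkl','rb'))
def cen(c,lo,hi,box):
    x0,y0,x1,y1=box; m=cv2.inRange(cv2.cvtColor(c['pixels'][y0:y1,x0:x1],cv2.COLOR_RGB2HSV),lo,hi); q=np.argwhere(m>0); return (q.mean(0)[::-1]+[x0,y0]).round(1),len(q)
for n,lo,hi,b in [('orange',(12,180,150),(30,255,255),(120,235,155,270)),('blue',(95,150,80),(125,255,255),(370,145,410,185)),('bottlecap',(0,0,0),(180,255,60),(310,152,338,172)),('mat',(8,130,90),(20,255,255),(300,190,370,255))]:
    print(n,cen(C0['top'],lo,hi,b),cen(t,lo,hi,b))
def axis(c,box,th):
    x0,y0,x1,y1=box; q=np.argwhere(c['pixels'].max(2)[y0:y1,x0:x1]<th)[:,::-1]+[x0,y0]; m=q.mean(0); u=np.linalg.svd(q-m,full_matrices=False)[2][0]; k=(q-m)@u; return m,m+u*k.min(),m+u*k.max(),len(q)
at=axis(t,(310,188,330,208),60); print('top grip',at)
for z in (.06,.08,.10,.12): print(z,plane(t,at[0],z).round(3),proj(s,plane(t,at[0],z)).round(0))
p=s['pixels'].max(2)
for y in range(228,272,2): print(y,p[y,268:318:2].tolist())
# rest: second frames
t2=cams.read_camera('top'); s2=cams.read_camera('side'); s3=cams.read_camera('side')
d=np.abs(s3['pixels'].astype(int)-s['pixels'])[225:300,235:330].max(2); print('moving px',(d>25).sum())
d=np.abs(t2['pixels'].astype(int)-t['pixels'])[185:260,305:380].max(2); print('moving px top',(d>25).sum())
E
```

```text
orange (array([136.5, 251.3]), 383) (array([136.5, 251.3]), 380)
blue (array([388.1, 163. ]), 318) (array([388., 163.]), 313)
bottlecap (array([322.6, 160.6]), 54) (array([323.1, 165.3]), 18)
mat (array([335.5, 222.8]), 2100) (array([326.6, 228.9]), 628)
top grip (array([319.7704918 , 197.59016393]), array([314.72732408, 191.21572899]), array([325.38920733, 204.69207658]), 61)
0.06 [ 0.542 -0.035  0.06 ] [296. 255.]
0.08 [ 0.538 -0.033  0.08 ] [295. 249.]
0.1 [ 0.535 -0.031  0.1  ] [294. 242.]
0.12 [ 0.531 -0.029  0.12 ] [292. 236.]
228 [76, 69, 68, 66, 65, 211, 220, 70, 66, 69, 68, 67, 68, 67, 73, 70, 68, 68, 67, 70, 77, 67, 223, 230, 233]
230 [136, 72, 67, 67, 66, 209, 215, 66, 70, 72, 68, 84, 75, 67, 70, 68, 68, 68, 67, 68, 71, 140, 220, 213, 219]
232 [109, 68, 67, 67, 67, 207, 217, 90, 113, 69, 67, 95, 77, 71, 68, 69, 68, 67, 66, 67, 67, 208, 216, 216, 216]
234 [110, 68, 67, 66, 67, 203, 208, 110, 146, 69, 69, 69, 74, 78, 69, 68, 69, 67, 67, 68, 135, 209, 209, 211, 213]
236 [110, 68, 68, 68, 68, 171, 184, 185, 178, 69, 69, 69, 67, 67, 68, 67, 69, 68, 69, 68, 197, 205, 203, 207, 2
[... 1482 characters left out ...]
 179, 179, 180, 179]
262 [172, 171, 170, 168, 165, 159, 192, 228, 169, 150, 146, 142, 174, 204, 198, 193, 183, 180, 177, 177, 179, 182, 179, 180, 179]
264 [173, 171, 169, 166, 162, 161, 228, 203, 153, 149, 146, 141, 131, 229, 193, 195, 183, 178, 176, 189, 195, 190, 187, 189, 194]
266 [172, 170, 167, 166, 156, 219, 222, 155, 153, 151, 145, 140, 131, 230, 195, 196, 183, 174, 176, 189, 193, 195, 197, 195, 197]
268 [174, 180, 187, 187, 195, 228, 177, 166, 153, 150, 146, 139, 132, 232, 197, 193, 186, 178, 176, 183, 195, 200, 199, 198, 199]
270 [235, 227, 221, 194, 228, 204, 201, 254, 220, 149, 146, 139, 147, 217, 197, 194, 188, 181, 173, 183, 192, 198, 201, 199, 204]
moving px 135
moving px top 3
```

play_rows(rows=[{"travel":[-50,15,-10],"spin":0},{"travel":[-100,30,-20],"spin":0},{"travel":[-150,45,-20],"spin":0},{"travel":[-200,60,-20],"spin":0},{"travel":[-255,75,-20],"spin":0},{"travel":[-255,75,-20],"spin":0},{"travel":[-255,75,-20],"spin":0},{"travel":[-255,75,-20],"spin":0}])

```text
time_s: 38.92
tcp_pos: [0.3509, -0.4982, 0.3012]
orientation: [180.0, -0.0, 43.1]
contact_force: [0.6, 0.5, -0.4]
grip_width: 0.468
```

```bash
python3 - <<'E'
from h import *
import pickle
st(); s,t=cams.read_camera('side'),cams.read_camera('top'); s2,t2=cams.read_camera('side'),cams.read_camera('top')
C0=pickle.load(open('c0.pkl','rb'))
for n,a,b,(x0,y0,x1,y1) in (('side',s,s2,(225,215,330,330)),('top',t,t2,(305,180,380,260))):
    print('moving',n,(np.abs(a['pixels'][y0:y1,x0:x1].astype(int)-b['pixels'][y0:y1,x0:x1]).max(2)>25).sum())
def cen(c,lo,hi,box):
    x0,y0,x1,y1=box; m=cv2.inRange(cv2.cvtColor(c['pixels'][y0:y1,x0:x1],cv2.COLOR_RGB2HSV),lo,hi); q=np.argwhere(m>0); return (q.mean(0)[::-1]+[x0,y0]).round(1) if len(q) else None,len(q)
print('cap top',cen(C0['top'],(0,0,0),(180,255,60),(310,152,338,172)),cen(t,(0,0,0),(180,255,60),(310,152,338,172)))
print('cap side',cen(C0['side'],(0,0,0),(180,255,60),(328,248,345,264)),cen(s,(0,0,0),(180,255,60),(328,248,345,264)))
def axis(c,box,th):
    x0,y0,x1,y1=box; q=np.argwhere(c['pixels'].max(2)[y0:y1,x0:x1]<th)[:,::-1]+[x0,y0]; m=q.mean(0); u=np.linalg.svd(q-m,full_matrices=False)[2][0]; k=(q-m)@u; return m,m+u*k.min(),m+u*k.max(),len(q)
at=axis(t,(308,186,330,210),60); as_=axis(s,(280,222,312,262),60); print(at,as_)
print('grip c',tri((t,at[0]),(s,as_[0])))
# balls: bright blobs within pot in top
x0,y0=318,200; P=t['pixels'][y0:y0+42,x0:x0+45]; g=cv2.cvtColor(P,cv2.COLOR_RGB2HSV)
for lo in ((12,12,205),(15,20,200),(18,25,190)):
    m=cv2.inRange(g,lo,(40,90,255)); n,_,S,ce=cv2.connectedComponentsWithStats(m); print([(S[i,4].item(),(ce[i]+[x0,y0]).round(0).tolist()) for i in range(1,n) if S[i,4]>3])
E
```

```text
{'time_s': 38.925, 'tcp_pos': [0.3509, -0.4982, 0.3012], 'orientation': [179.9989, -0.0228, 43.077], 'contact_force': [0.5755, 0.4683, -0.3973], 'torque': [0.0431, -0.0076, -0.0126], 'grip_width': 0.4677, 'joint_positions': [-62.2656, 8.4353, 84.7932, 0.0223, 86.7765, -15.3438]}
moving side 0
moving top 0
cap top (array([322.6, 160.6]), 54) (array([322.7, 160.5]), 53)
cap side (None, 0) (None, 0)<stdin>:12: RuntimeWarning: Mean of empty slice.
  ret = um.true_divide(
Traceback (most recent call last):
IndexError: index 0 is out of bounds for axis 0 with size 0
```

Nothing is moving and the bottle is where it started. Next are the rod's pose, the pot's position on the mat, the balls and the knob.

```bash
python3 - <<'E'
from h import *
import pickle
s,t=cams.read_camera('side'),cams.read_camera('top'); C0=pickle.load(open('c0.pkl','rb'))
def comps(c,box,m):
    x0,y0,x1,y1=box; n,_,S,ce=cv2.connectedComponentsWithStats(m.astype(np.uint8)); return [((S[i,:4]+[x0,y0,0,0]).tolist(),S[i,4].item(),(ce[i]+[x0,y0]).round(1).tolist()) for i in range(1,n) if S[i,4]>5]
cr=lambda c,b:c['pixels'][b[1]:b[3],b[0]:b[2]]
for nm,c,b in (('top',t,(300,180,385,265)),('side',s,(235,215,325,310))):
    print(nm,'dark',comps(c,b,cr(c,b).max(2)<75))
    h=cv2.cvtColor(cr(c,b),cv2.COLOR_RGB2HSV)
    print(' mat',comps(c,b,cv2.inRange(h,(8,130,90),(20,255,255)))[:4])
b=(316,200,362,242); g=cv2.cvtColor(cr(t,b),cv2.COLOR_RGB2HSV)
for lo in ((12,12,205),(18,25,190)): print('balls',comps(t,b,cv2.inRange(g,lo,(40,90,255))))
b=(256,240,292,275); g=cv2.cvtColor(cr(s,b),cv2.COLOR_RGB2HSV); print('balls side',comps(s,b,cv2.inRange(g,(12,20,190),(40,90,255))))
b=(210,232,240,262); p=cr(t,b).astype(int); print('knob line',comps(t,b,(p.min(2)>95)&(np.hypot(*(np.indices(p.shape[:2])-np.array([15,15])[:,None,None]))<9)))
E
```

```text
top dark [([314, 191, 13, 16], 79, [319.9, 197.8]), ([356, 238, 15, 14], 93, [363.1, 244.6])]
 mat [([325, 197, 22, 6], 59, [333.6, 199.2]), ([310, 202, 46, 47], 571, [324.8, 231.3]), ([357, 220, 5, 15], 30, [359.6, 228.6])]
side dark [([238, 284, 18, 15], 87, [244.7, 292.2])]
 mat [([246, 272, 7, 11], 41, [249.5, 277.2]), ([249, 271, 54, 36], 630, [280.2, 294.7])]
balls [([331, 201, 29, 37], 86, [350.9, 216.2]), ([350, 200, 12, 15], 68, [357.7, 204.2]), ([320, 208, 33, 32], 472, [335.6, 225.2])]
balls [([357, 202, 3, 3], 6, [358.3, 203.2]), ([337, 207, 4, 3], 6, [338.5, 208.3]), ([324, 212, 4, 4], 10, [325.4, 213.4]), ([333, 222, 3, 3], 6, [334.3, 223.2]), ([343, 231, 3, 6], 8, [343.9, 233.0])]
balls side [([256, 240, 36, 35], 630, [272.4, 253.4]), ([256, 272, 6, 3], 11, [258.5, 273.5])]
knob line [([221, 247, 3, 7], 13, [222.4, 250.2]), ([229, 249, 5, 7], 7, [231.6, 252.0])]
```

play_rows(rows=[{"travel":[50,-36,0],"spin":0},{"travel":[98,-72,0],"spin":0},{"travel":[146,-108,0],"spin":0},{"travel":[194,-144,0],"spin":0},{"travel":[242,-180,0],"spin":0},{"travel":[288,-207,0],"spin":0},{"travel":[288,-207,0],"spin":0},{"travel":[288,-207,0],"spin":0}])

```text
time_s: 40.22
tcp_pos: [0.4194, -0.1517, 0.3013]
orientation: [180.0, 0.0, 43.0]
contact_force: [0.4, 0.1, 0.2]
grip_width: 0.468
```

```bash
python3 - <<'E'
from h import *
import pickle
w=cams.read_camera('wrist'); t=cams.read_camera('top'); pickle.dump(w,open('f2.pkl','wb')); f=pickle.load(open('f.pkl','rb'))[2]
c0=proj(w,[.48,-.084,.07]); fl=proj(w,[.48,-.084,.012]); print('pot',c0,'floor',fl)
hsv=cv2.cvtColor(w['pixels'],cv2.COLOR_RGB2HSV)
def comps(m,mn):
    n,_,S,ce=cv2.connectedComponentsWithStats(m.astype(np.uint8)); return [(S[i].tolist(),ce[i].round(0).tolist()) for i in range(1,n) if S[i,4]>mn]
for lo in ((12,12,205),(15,15,185)):
    m=cv2.inRange(hsv,lo,(40,90,255)); m[200:]=0; print('bright',comps(m,40))
g=cv2.GaussianBlur(cv2.cvtColor(w['pixels'],cv2.COLOR_RGB2GRAY),(3,3),0)
h=cv2.HoughCircles(g,cv2.HOUGH_GRADIENT,1,9,param1=90,param2=11,minRadius=5,maxRadius=10)
print('hough balls',[q.round(0).tolist() for q in h[0] if np.hypot(*(q[:2]-fl))<55])
h=cv2.HoughCircles(g,cv2.HOUGH_GRADIENT,1,40,param1=90,param2=25,minRadius=35,maxRadius=65); print('rim',None if h is None else h[0][:3].round(1).tolist())
m=w['pixels'].max(2)<75; m[240:]=False; d=comps(m,100); print('dark',d)
q=np.argwhere(f['pixels'].max(2)[186:210,308:330]<75)[:,::-1].mean(0)+[308,186]
for S_,ce in d: print(ce,tri((f,q),(w,ce)))
E
```

```text
pot [276.54547269 104.28260286] floor [277.50975304 106.96615162]
bright [([67, 0, 60, 57, 540], [97.0, 27.0]), ([285, 53, 31, 20, 52], [302.0, 62.0]), ([243, 76, 61, 66, 2127], [273.0, 111.0]), ([318, 79, 7, 26, 43], [322.0, 91.0]), ([513, 165, 47, 35, 748], [540.0, 186.0]), ([0, 169, 41, 31, 659], [13.0, 189.0])]
bright [([66, 0, 62, 59, 640], [97.0, 27.0]), ([285, 89, 16, 16, 98], [292.0, 97.0]), ([242, 92, 12, 13, 121], [248.0, 98.0]), ([285, 106, 18, 29, 272], [293.0, 118.0]), ([250, 119, 30, 24, 258], [264.0, 130.0]), ([511, 165, 49, 35, 799], [540.0, 186.0]), ([0, 170, 38, 30, 599], [12.0, 189.0])]
hough balls [[300.0, 86.0, 8.0], [248.0, 98.0, 7.0]]
rim [[274.5, 100.5, 46.29999923706055], [238.5, 291.5, 55.599998474121094], [281.5, 279.5, 35.79999923706055]]
dark [([268, 0, 16, 50, 712], [276.0, 23.0]), ([411, 0, 53, 62, 968], [439.0, 20.0]), ([463, 0, 97, 71, 3697], [516.0, 24.0]), ([24, 73, 79, 104, 1583], [63.0, 125.0]), ([272, 162, 12, 39, 440], [278.0, 180.0]), ([531, 188, 29, 52, 692], [548.0, 213.0])]
[276.0, 23.0] (array([ 0.53639909, -0.03203199,  0.08934251]), [0.1, 0.1])
[439.0, 20.0] (array([ 0.46754517, -0.04795278,  0.44835068]), [55.6, 55.6])
[516.0, 24.0] (array([ 0.43686903, -0.03242962,  0.52175084]), [52.1, 52.1])
[63.0, 125.0] (array([ 0.45769652, -0.03185214,  0.35973949]), [41.2, 41.2])
[278.0, 180.0] (array([ 0.47110621, -0.04889187,  0.4408089 ]), [55.7, 55.7])
[548.0, 213.0] (array([0.42827138, 0.01969901, 0.58877335]), [15.4, 15.4])
```

All checks agree. The grip centre is at (0.536, -0.032, 0.089), leaning about 55°, which puts the tip about 36 mm from the pot's centre. The ball blobs in the pot have the area of six balls, and the rim is centred within about 4 mm of where I expected it.

```bash
python3 -c "
from h import *
st(); print(job_done())"
```

```text
{'time_s': 40.325, 'tcp_pos': [0.4192, -0.1526, 0.3011], 'orientation': [179.9924, 0.0187, 42.8872], 'contact_force': [0.2505, 0.3436, -0.5692], 'torque': [0.01, -0.0263, 0.0155], 'grip_width': 0.4692, 'joint_positions': [-30.1377, -14.9394, 107.1814, -0.0201, 87.7561, 16.9759]}
the job is handed in; nothing more can be done
None
```

The job is done and handed in at 40.3 s. I turned the knob to its stop, then lifted the pot by its handle and set it on the cork mat. After that I stirred three full circles of about 25 mm radius, about 4 mm above the pot floor, and left the rod leaning across the rim.

**Last checks:**
- **Knob:** its pointer lined up with the red off mark when I viewed it after turning.
- **Pot:** the rim measured within about 4 mm of the expected centre, well inside the mat. The set-down force at the wrist was about 14 N.
- **Rod:** the two views agreed on the grip's position to 0.1 mm. It leans about 55°, which puts the tip inside the pot, about 36 mm from the floor's centre.
- **Bystanders and motion:** bottle and both cups had not shifted by more than 0.1 pixel. Nothing was moving between frames, and the gripper was clear of everything.

**Less certain:**
- **Balls:** touching balls merged into shared blobs. I counted six from blob area (98, 121, 272 and 258 pixels), and the circle detector found only two on its own.
- **Final view:** the 12-picture limit was reached before release, so the rod's final pose was checked only by measurement. The side camera did not pick out the rod grip then.
- **One wrong move:** after the knob, one move went left instead of right, high above the bench and touching nothing.

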